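# Reset a jeweller's bar jig through its jam nut and load the order

## Robot

A 6-joint arm with a two-finger parallel gripper is mounted at the origin on the work surface. World frame = base frame: x ahead of the robot, y to its left, z up, the work surface at z = 0. Lengths are in mm, angles in rad, forces in N, time in s.
With the tool pointing down it reaches from about 400 to 925 mm from the base axis. Payload 12.5 kg.
Tool frame: the origin (TCP) lies midway between the tips of the shut fingers; the grasp point (between the pads) lies 19 mm behind it; z points along the fingers, y is the line along which they close (so a half turn about z gives the same grasp; the last joint's range is limited). The gripper opens to 95 mm and grips with 3 to 60 N. Pads are 20 mm wide; open, the fingers measure 119 mm over their backs; the gripper's body (75 mm by 180 mm) begins 59 mm behind the grasp point.
Start: joints at [-1.317, 0.491, 1.559, -0, 1.092, -0.106], TCP at [220.078, -584.989, 214.661] pointing down, gripper open.
Joint ranges: [-3.1, 3.1], [-0.84, 2.19], [0.05, 2.79], [-1.13, 4.28], [0.06, 2.93], [-2.69, 2.69]. Speed limits (rad/s): [2.22, 2.22, 2.79, 3.14, 3.14, 3.14].

## Interface

Orientations are given as [roll, pitch, yaw] about the fixed x, y, z axes, in that order (R = Rz(yaw) Ry(pitch) Rx(roll)).
In Python, from cell import * gives the robot as it stands.
- The arm moves only by the tool servo_tool, never from a script. Its argument "moves" is one flat list of numbers, 5 for each row, row after row: the shift along the world's x, y, z as a fraction of full scale, then the turn about the world's z as a fraction of full scale, then the opening, from 0 (shut) to 1 (fully open). A call has 1 to 12 rows; each row is the pose to reach, as a shift and turn from the pose commanded when the call began, turning the shorter way round; what a row does not reach only later rows make up. Full scale, the value 1, is 400 mm for a shift and 180 degrees for a turn. A row lasts 1/12 s, in which the tool goes at most 41.7 mm and 7.16 degrees, less where a joint would pass 70% of its speed; a pose out of reach is approached as far as the arm can. A call with a number of a shift or a turn outside -1 to 1 is refused whole. A call with a gripper value outside its range is refused whole. The fingers move at their own pace and stop on an object; the grip force is fixed at half the most. Time passes only in rows, so rows that repeat a pose let the fingers close. It gives the time, the measured TCP pose, the force, the opening and the grip force at its end, in the units of the state.
- state(): the state, without advancing time (a new reading comes with each control period).
- read_camera(name): name is "scene" or "side" or "wrist"; returns (picture, depth): 400x640x3 uint8, blue, green, red; 400x640 float32, mm along the optical axis (not along the pixel's ray), 0 where there is no reading.
- get_calibration(name): a dict with "K" (3x3 intrinsics, pixels), "R" (3x3) and "t" (3): a world point X has camera coordinates R X + t. Camera axes: x right, y down, z forward; pixel columns grow to the right and rows downward; lengths in mm; the calibration is good to about 2 mm. A picture is of the moment at which its call begins: read the wrist's pose just before it. get_calibration takes no time and is no camera call; for the wrist camera it gives the pose at the moment of the call.
- job_done(): hands the job in; it is judged then, once.
The state is a dict: "t": time; "joints": joint angles; "qvel": joint speeds; "tau": joint torques, N m; "eef_pos": TCP position; "tcp_rot": TCP orientation; "ft_force": force on the tool from outside, world axes, zero at the start; "moment": the same for the moment, N m; "opening": opening from 0.0 (shut) to 1.0 (fully open); "grip_force": force on a finger pad.
Only numpy, scipy, OpenCV 4.12 (cv2) and the standard library are available. Lean on these libraries where they do the work, as an engineer would, in place of code of your own. Each camera call takes 0.05 s, during which the arm holds its last target. There are 200 camera calls.

## Task

The bangle lying in the red tray tells you the metal of the next order. First lift the copper bar left from the last job off the green bar jig and lay it in the grey tray; then set the orange-handled key on the clamp screw to hold it still, loosen the brass locknut by its red handle, slide the stop until its red pointer is on that metal's mark (yellow mark for gold, blue mark for silver), and tighten the locknut fully again with the key still holding the screw. Then lay every bar of that metal flat across the jig's two ledges, between the end stops, put the key back lying flat on its black mat, leave the other metal's bars on the bench, and do not disturb the bangles or the other things on the bench.

Things in the scene. Friction and masses are not known exactly. Their poses are not given: they have to be found in the camera images.
- jig: green bar jig, fixed, base 200 x 285 x 20 mm, origin on the bench; y = sliding direction. Fixed ledge: y -0.100 to -0.060, x +-0.093, top 35 mm, with walls to 47 mm at y = -0.100 and at its x ends. Bars lie along y from this ledge to the stop's ledge. White strip (x 0.100 to 0.135, top 20 mm) has a yellow line at y = 0.014 (gold) and a blue one at y = 0.064 (silver)
- stop (a joint): sliding stop along jig +y, 0 to 0.080 m. Its end face and red pointer are at jig y = -0.001 + value; ledge 30 mm deep before the face, x +-0.095, top 35 mm; end wall to 47 mm. Gold (yellow) mark = 0.015, silver (blue) = 0.065, good within 5 mm; the gap is then bar length + 14 mm. Clamped (30 N or more) while the locknut is tight; slides with about 7 N when the nut is past 0.55 rad
- stop_knob (a point): top centre of the black square post (18 x 18 mm, 70 mm tall, top at 100 mm) on the sliding stop, to grip and slide it by; 60 mm along jig +y from the screw's axis. Axes as the jig's
- screw (a joint): angle of the steel clamp screw (the inner part) about its vertical axis on the sliding stop, rad, anticlockwise seen from above; 0 when its head's long side lies along jig x. It turns easily (0.1 N m or less) without end, so unless it is held it just turns along with the locknut and nothing loosens or tightens
- screw_head (a point): top centre of the screw's head, on its axis: 30 mm (this point's x) x 19 mm (y) x 22 mm tall, top at 87 mm, on a round shoulder 48 mm across, top at 65 mm. 120 mm from the axis towards jig +x is a grey saddle (top 65 mm, 30 x 80 mm) on the sliding stop, with two posts 26 mm tall, 52 mm apart inside: the key's tail lies between them and swings against one, which holds the screw
- locknut (a joint): turn of the brass locknut RELATIVE TO THE SCREW, 0 (tight) to 0.95 rad (loose), growing anticlockwise from above. Stiff: 0.3 N m, some 4.5 N at the handle. Tight: below 0.15; loose: above 0.7. The handle points at screw + locknut + pi - 0.5 rad from jig +x; with the key on, both first swing 0.1 to 0.5 rad until the key's tail meets a post, then the nut turns
- nut_pin (a point): top centre of the red upright handle (round, 16 mm diameter, gripable 55 mm, top at 114 mm) on the locknut's arm, 72 mm from the screw's axis
- key: holding key, 168 mm, 0.2 kg, dark steel, origin on the underside below its upright orange tab (40 (x) x 14 (y) mm, top 47 mm up). Shank 16 wide, 12 thick, tail end at x = +0.075; open jaw: two prongs at x = -0.057 to -0.093, 22 mm apart, each 8 mm wide, 12 thick. In use it lies flat on the screw's shoulder, prongs along the head's two long sides, tail (+x) towards jig +x on the saddle
- key_jaw (a point): middle of the key's jaw on its underside (key x = -0.075): goes on the screw's axis, within 12 mm, 22 mm below the head's top
- key_mat: the key's black rubber mat, fixed, 90 (x) x 200 (y) x 4 mm, origin under its centre; the key lies along its y. The key is home when its origin is within 45 mm (x) and 80 mm (y) of the mat's centre and it lies flat
- order_tray: red square tray, fixed, 110 x 110 x 20 mm; the bangle lying in it names the metal of the order. Origin under its centre
- gold_bangle: gold-coloured ring, 72 mm across, 14 mm high, in the red tray or in a white tray of the same size; leave it there. Origin at the centre of its underside
- silver_bangle: silver-coloured ring, the same size, in the other tray; leave it there. Origin at the centre of its underside
- gold1: a gold-coloured bar 100 x 16 x 16 mm, 0.2 kg, lying on the bench at the start (may be absent). Origin at its centre, long axis x
- gold2: a gold-coloured bar 100 x 16 x 16 mm, 0.2 kg, lying on the bench at the start (may be absent). Origin at its centre, long axis x
- gold3: a gold-coloured bar 100 x 16 x 16 mm, 0.2 kg, lying on the bench at the start (may be absent). Origin at its centre, long axis x
- silver1: a silver-coloured bar 150 x 16 x 16 mm, 0.25 kg, lying on the bench at the start (may be absent). Origin at its centre, long axis x
- silver2: a silver-coloured bar 150 x 16 x 16 mm, 0.25 kg, lying on the bench at the start (may be absent). Origin at its centre, long axis x
- silver3: a silver-coloured bar 150 x 16 x 16 mm, 0.25 kg, lying on the bench at the start (may be absent). Origin at its centre, long axis x
- copper: a copper-coloured bar 125 x 16 x 16 mm, 0.25 kg, left on the jig's two ledges from the last job, along jig y. Origin at its centre, long axis x
- last_tray: shallow grey tray for the last job's bar, fixed, 90 (x) x 180 (y) x 12 mm, floor 4 mm up; origin under its centre
- jar: small amber jar 52 mm across, 85 mm tall, a bystander
- weight: brass weight 48 mm across, 64 mm tall, a bystander
- flux_dish: low black dish 68 mm across, 24 mm tall, a bystander
Not all that is in view belongs to the job. Leave any turquoise look-alike of the silver1 alone.

How it is judged (in metres and radians):
On the way, in this order (a step that is already met when the one before it is completed fails the run):
1. the copper bar lies in the grey tray (x of copper in the frame of last_tray between -0.04 and 0.04 m and y of copper in the frame of last_tray between -0.07 and 0.07 m and z of copper in the frame of last_tray below 0.022 m and linear speed of copper below 0.02 m/s), for 0.2 s.
2. the key lies on the screw's shoulder with its jaw round the head (horizontal distance between key_jaw and screw_head below 0.012 m and z of key_jaw in the frame of screw_head between -0.03 and -0.014 m and angle between key's own z axis and vertical below 0.15 rad), for 0.3 s.
3. the locknut is loosened (above 0.7 rad) while the key holds the screw (all of step 2 and value of joint locknut above 0.7 rad), for 0.2 s.
4. the stop's pointer is on the mark of the ordered metal, within 5 mm (((horizontal distance between gold_bangle and order_tray below 0.05 m and value of joint stop between 0.01 and 0.02 m) or (horizontal distance between silver_bangle and order_tray below 0.05 m and value of joint stop between 0.06 and 0.07 m))), for 0.2 s.
5. the locknut is tight again (below 0.15 rad), the key still on the screw and the pointer still on the mark (all of step 2 and value of joint locknut below 0.15 rad and ((horizontal distance between gold_bangle and order_tray below 0.05 m and value of joint stop between 0.01 and 0.02 m) or (horizontal distance between silver_bangle and order_tray below 0.05 m and value of joint stop between 0.06 and 0.07 m))), for 0.2 s.
6. every bar of the ordered metal lies across both ledges (((horizontal distance between gold_bangle and order_tray below 0.05 m and z of gold1 in the frame of jig between 0.038 and 0.049 m and x of gold1 in the frame of jig between -0.095 and 0.095 m and y of gold1 in the frame of jig between -0.085 and 0.03 m and angle between the x axis of each of gold1, gold2, gold3 and the y axis of jig, either way round below 0.25 rad and z of gold2 in the frame of jig between 0.038 and 0.049 m and x of gold2 in the frame of jig between -0.095 and 0.095 m and y of gold2 in the frame of jig between -0.085 and 0.03 m and z of gold3 in the frame of jig between 0.038 and 0.049 m and x of gold3 in the frame of jig between -0.095 and 0.095 m and y of gold3 in the frame of jig between -0.085 and 0.03 m) or (horizontal distance between silver_bangle and order_tray below 0.05 m and z of silver1 in the frame of jig between 0.038 and 0.049 m and x of silver1 in the frame of jig between -0.095 and 0.095 m and y of silver1 in the frame of jig between -0.085 and 0.03 m and angle between the x axis of each of silver1, silver2, silver3 and the y axis of jig, either way round below 0.25 rad and z of silver2 in the frame of jig between 0.038 and 0.049 m and x of silver2 in the frame of jig between -0.095 and 0.095 m and y of silver2 in the frame of jig between -0.085 and 0.03 m and z of silver3 in the frame of jig between 0.038 and 0.049 m and x of silver3 in the frame of jig between -0.095 and 0.095 m and y of silver3 in the frame of jig between -0.085 and 0.03 m))), for 0.2 s.
At the end, for the whole second after the job is handed in: Copper bar in the grey tray; pointer within 5 mm of the ordered metal's mark; locknut tight (under 0.15 rad); all bars of that metal at rest, flat across both ledges, along the jig within 0.25 rad; others on the bench; key flat on its mat, origin within 45 x 80 mm of its centre (all of step 1 and value of joint locknut below 0.15 rad and x of key in the frame of key_mat between -0.05 and 0.05 m and y of key in the frame of key_mat between -0.08 and 0.08 m and z of key in the frame of key_mat between -0.005 and 0.012 m and angle between key's own z axis and vertical below 0.15 rad and linear speed of key below 0.02 m/s and ((horizontal distance between gold_bangle and order_tray below 0.05 m and value of joint stop between 0.01 and 0.02 m and (z of gold1 in the frame of jig between 0.038 and 0.049 m and x of gold1 in the frame of jig between -0.095 and 0.095 m and y of gold1 in the frame of jig between -0.085 and 0.03 m and angle between the x axis of each of gold1, gold2, gold3 and the y axis of jig, either way round below 0.25 rad and z of gold2 in the frame of jig between 0.038 and 0.049 m and x of gold2 in the frame of jig between -0.095 and 0.095 m and y of gold2 in the frame of jig between -0.085 and 0.03 m and z of gold3 in the frame of jig between 0.038 and 0.049 m and x of gold3 in the frame of jig between -0.095 and 0.095 m and y of gold3 in the frame of jig between -0.085 and 0.03 m) and linear speed of each of gold1, gold2, gold3 below 0.02 m/s and height (world z) of each of silver1, silver2, silver3 below 0.03 m) or (horizontal distance between silver_bangle and order_tray below 0.05 m and value of joint stop between 0.06 and 0.07 m and (z of silver1 in the frame of jig between 0.038 and 0.049 m and x of silver1 in the frame of jig between -0.095 and 0.095 m and y of silver1 in the frame of jig between -0.085 and 0.03 m and angle between the x axis of each of silver1, silver2, silver3 and the y axis of jig, either way round below 0.25 rad and z of silver2 in the frame of jig between 0.038 and 0.049 m and x of silver2 in the frame of jig between -0.095 and 0.095 m and y of silver2 in the frame of jig between -0.085 and 0.03 m and z of silver3 in the frame of jig between 0.038 and 0.049 m and x of silver3 in the frame of jig between -0.095 and 0.095 m and y of silver3 in the frame of jig between -0.085 and 0.03 m) and linear speed of each of silver1, silver2, silver3 below 0.02 m/s and height (world z) of each of gold1, gold2, gold3 below 0.03 m))); the robot touches nothing.
It fails at once if a bangle was moved by more than 3 cm (distance of any of gold_bangle, silver_bangle from where it was at the start of the episode above 0.03 m).
It fails at once if a bystander (jar, weight, dish) was moved by more than 4 cm (distance of any of jar, weight, flux_dish from where it was at the start of the episode above 0.04 m).
Of gold1, gold2, gold3 only 2 to 3 are there at a start; the rules pass over those that are not, and their reading is None.
Of silver1, silver2, silver3 only 2 to 3 are there at a start; the rules pass over those that are not, and their reading is None.
At some moment in a run one of gold1, silver1 may be knocked a few centimetres aside while the robot is not near it.
Once in a run the grip may slacken for a moment while it holds something.
It also fails if it takes over 210 s, if anything falls off the work surface, if the arm or the gripper's body presses on something with over 40 N, if the wrist force passes 120 N, or if a joint passes its speed limit or range.

## Working session

There is one attempt and no reset: what is moved stays moved. The work goes in short steps, Python scripts to look and compute and a tool call to move; the robot and the scene stay as the last step left them, time stands still between calls to the robot, and variables do not carry over. Pictures are saved under pics/ and viewed, at most 14 in all, crops included, and the job is handed in when it is done.

Besides the shell and the picture viewer there is one more tool, called as name(argument=value, ...), one argument or row to a line, values as JSON. servo_tool: Moves the arm, as the interface text tells. Its arguments: {"type":"object","properties":{"moves":{"type":"array"}},"required":["moves"]}

```bash
mkdir -p pics; ls
python3 - <<'E'
from cell import *
import cv2,numpy as np
for n in ("scene","side"):
    p,d=read_camera(n); cv2.imwrite(f"pics/{n}0.png",p); np.save(f"pics/{n}0.npy",d)
    c=get_calibration(n); print(n,c["K"],c["R"],c["t"])
print(state())
E
```

```text
pics
scene [[469.32261338   0.         320.24036799]
 [  0.         469.32261338 201.77013838]
 [  0.           0.           1.        ]] [[ 0.19753515  0.98019642 -0.01395893]
 [ 0.85284057 -0.17885602 -0.49058485]
 [-0.48336615  0.08500301 -0.87128162]] [-121.2573436  -376.80127012 1511.08152795]
side [[464.72673949   0.         311.4857012 ]
 [  0.         464.72673949 202.25670614]
 [  0.           0.           1.        ]] [[-0.84339055 -0.53724724  0.00760155]
 [-0.3177415   0.48729379 -0.81337882]
 [ 0.43328134 -0.68841133 -0.58168472]] [431.67444098 215.57736923 945.1818739 ]
{'t': 0.1, 'joints': array([-1.31659190e+00,  4.91506628e-01,  1.55935250e+00,  7.78290595e-06,
        1.09170713e+00, -1.05614491e-01]), 'qvel': array([ 0.00013783, -0.00233593, -0.00153813, -0.00044767,  0.00054083,
        0.00044384]), 'tau': array([ 1.59597439e-03, -6.13621545e+01, -2.58606809e+01,  6.94089546e-02,
        4.69822646e-02, -7.93348909e-05]), 'eef_pos': array([ 220.02983642, -584.77670824,  214.12802193]), 'tcp_rot': array([-3.14062520e+00, -1.09500249e-04,  3.59815277e-01]), 'ft_force': array([0.84557373, 0.28332599, 0.45067769]), 'moment': array([-0.02162616,  0.00510597, -0.02995286]), 'grip_force': 0.0, 'opening': 1.0006633082164798}
```

View pics/scene0.png

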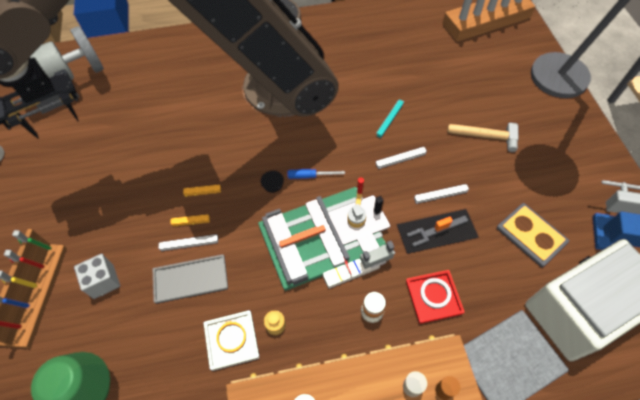

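View pics/side0.png

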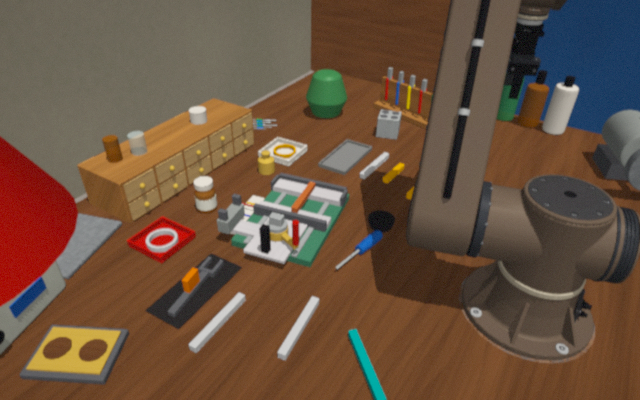

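Scene picture: the silver bangle lies in the red tray (435,295), so the order is silver. There are white bars at (402,157), (442,193) and (188,242). The turquoise look-alike is at (390,118), gold bars at (202,190) and (190,220), copper at (302,236), the key on its mat at (445,224), and the grey tray at (190,279). The three pale-grey bars fit "silver"; the turquoise one doesn't. I'll confirm that in an enlarged crop.

```bash
cat > h.py <<'E'
import numpy as np,cv2
from cell import *
def cloud(n,d):
    c=get_calibration(n);K=np.array(c["K"]);v,u=np.mgrid[0:400,0:640]
    P=np.stack([(u-K[0,2])/K[0,0]*d,(v-K[1,2])/K[1,1]*d,d],-1)
    return (P-np.array(c["t"]))@np.array(c["R"])
def rect(W,m):
    """min-area rect of masked world xy: centre, sizes, angle deg of long axis"""
    p=W[m][:,:2].astype(np.float32); (c,s,a)=cv2.minAreaRect(p)
    if s[0]<s[1]: a+=90; s=s[::-1]
    return np.round(c,1),np.round(s,1),round((a+90)%180-90,1),np.round(np.median(W[m][:,2]),1),len(p)
E
python3 - <<'E'
from h import *
p=cv2.imread("pics/scene0.png");d=np.load("pics/scene0.npy");W=cloud("scene",d)
hsv=cv2.cvtColor(p,cv2.COLOR_BGR2HSV)
H,S,V=[hsv[...,i].astype(int) for i in range(3)]
def comp(name,m,seeds,lo,hi):
    m=(m&(d>0)&(W[...,2]>lo)&(W[...,2]<hi)).astype(np.uint8)
    n,l,st,ce=cv2.connectedComponentsWithStats(m)
    for (u,v) in seeds:
        b=l[v-4:v+5,u-4:u+5];b=b[b>0]
        if len(b): print(name,(u,v),*rect(W,l==np.bincount(b).argmax()))
        else: print(name,(u,v),"none",hsv[v,u],W[v,u])
comp("silver",(S<60)&(V>130),[(402,157),(442,193),(188,242)],5,25)
comp("gold",(H>10)&(H<32)&(S>150)&(V>130),[(202,190),(190,220)],6,25)
comp("copper",(H<20)&(S>120)&(V>130),[(302,236)],38,60)
comp("tab",(H<20)&(S>170)&(V>150),[(444,224)],10,60)
comp("mat",(V<75),[(415,228),(440,240)],-5,12)
comp("ltray",(S<70)&(V>80)&(V<190),[(190,279)],-5,25)
comp("redpin",((H<6)|(H>174))&(S>170),[(361,186)],60,130)
comp("knob",(V<60),[(379,204)],60,130)
comp("green",(H>40)&(H<90)&(S>80),[(270,262)],-5,35)
for q in [(415,228),(190,279),(379,200),(358,211),(361,181),(272,181),(373,296)]: print(q,hsv[q[1],q[0]],W[q[1],q[0]].round(1))
cv2.imwrite("pics/c1.png",cv2.resize(p[95:305,250:490],None,fx=3,fy=2.8,interpolation=cv2.INTER_CUBIC))
E
```

```text
silver (402, 157) [356.5 290.3] [151.8  19.8] -81.7 14.2 328
silver (442, 193) [495.5 365. ] [152.2  20.4] -88.2 14.3 356
silver (188, 242) [ 502.6 -330.4] [150.7  18.9] 87.1 15.2 413
gold (202, 190) [ 348.7 -282.9] [97.8 21.1] 86.5 14.8 238
gold (190, 220) [ 434.  -322.2] [100.3  25.7] 85.0 15.5 260
copper (302, 236) [562.4 -37.7] [119.8  18.7] -78.0 50.3 300
tab (444, 224) [598.5 330.6] [41.3 16.1] -78.6 49.1 109
mat (415, 228) [600.3 319.1] [197.4  86.8] -88.1 3.4 1571
mat (440, 240) [600.3 319.1] [197.4  86.8] -88.1 3.4 1571
ltray (190, 279) [ 598.6 -335.6] [186.5  99.5] -89.9 4.7 2593
redpin (361, 186) [470.2 135.5] [14.8 13.2] -13.8 101.4 75
knob (379, 204) [529.6 170.2] [14.9 12.8] -79.3 86.8 66
green (270, 262) [ 584.1 -118.3] [199.2  23.4] 15.2 19.6 340
(415, 228) [170  14  55] [580.6 264.4   2.5]
(190, 279) [ 26  11 182] [ 603.3 -334.     4.2]
(379, 200) [150   4  59] [530.7 168.9 102. ]
(358, 211) [ 50   3 239] [543.8 112.3  89. ]
(361, 181) [  1 190 240] [471.5 136.5 110. ]
(272, 181) [120  11  23] [371.5 -87.2  26.8]
(373, 296) [ 60   1 255] [764.3  94.1  86.8]
```

View pics/c1.png

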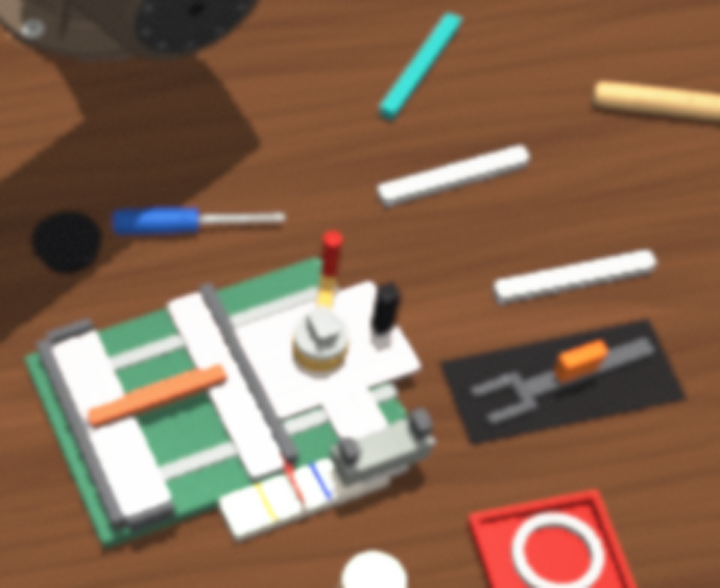

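The crop confirms it: turquoise rod (420,65 in the crop), two pale silver bars at (455,175) and (575,275), and the key with its jaw to the left on the mat. The pointer sits between yellow and blue. I'm moving over the jig for a close look.

servo_tool(
  moves=[0.4,0.95,0.35,0.456,1,0.4,0.95,0.35,0.456,1,0.4,0.95,0.35,0.456,1,0.4,0.95,0.35,0.456,1,0.4,0.95,0.35,0.456,1,0.4,0.95,0.35,0.456,1,0.4,0.95,0.35,0.456,1,0.4,0.95,0.35,0.456,1,0.4,0.95,0.35,0.456,1,0.4,0.95,0.35,0.456,1,0.4,0.95,0.35,0.456,1,0.4,0.95,0.35,0.456,1],
)

```text
t: 1.1
eef_pos: [381.1, -202.2, 356.2]
tcp_rot: [3.14, 0.001, 1.803]
ft_force: [0.1, -0.1, 0.3]
opening: 1.002
grip_force: 0.0
```

servo_tool(
  moves=[0.4,0.6,0.1,0,1,0.4,0.6,0.1,0,1,0.4,0.6,0.1,0,1,0.4,0.6,0.1,0,1,0.4,0.6,0.1,0,1,0.4,0.6,0.1,0,1,0.4,0.6,0.1,0,1,0.4,0.6,0.1,0,1,0.4,0.6,0.1,0,1,0.4,0.6,0.1,0,1],
)

```text
t: 1.93
eef_pos: [539.7, 34.9, 394.1]
tcp_rot: [-3.14, -0.0, 1.793]
ft_force: [0.2, 0.3, -0.1]
opening: 0.999
grip_force: 0.0
```

Run:
```python
from h import *
s=state();print(s["eef_pos"],s["tcp_rot"],s["joints"])
c=get_calibration("wrist");p,d=read_camera("wrist");cv2.imwrite("pics/w1.png",p);np.save("pics/w1.npy",d)
import pickle;pickle.dump(c,open("pics/w1.pkl","wb"))
R=np.array(c["R"]);print(c["K"],R,-R.T@np.array(c["t"]))
```

```text
[539.71103676  34.90462233 394.10975678] [-3.14042448e+00 -8.39387102e-05  1.79302768e+00] [-5.74460554e-02  2.34792838e-01  1.47948064e+00 -2.44261900e-04
  1.42846513e+00 -2.79642669e-01]
[[277.60447505   0.         315.56712278]
 [  0.         277.60447505 196.54130847]
 [  0.           0.           1.        ]] [[ 9.75355482e-01  2.20638909e-01 -3.93526353e-04]
 [ 2.13332190e-01 -9.42597219e-01  2.56904378e-01]
 [ 5.63121649e-02 -2.50657046e-01 -9.66436747e-01]] [524.34644485 104.9707289  563.34573681]
```

View pics/w1.png

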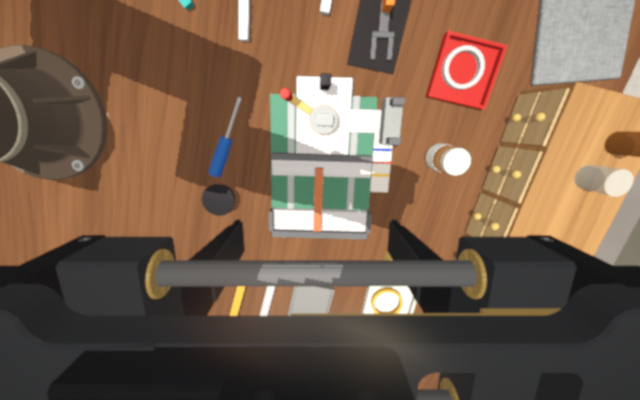

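Wrist picture: the whole jig is square to the tool. Pin at (286,94), screw head (323,120), knob (326,80), saddle (392,118), copper (318,200), pointer (382,157) between yellow and blue. Next I fit the poses from depth.

```bash
cat >> h.py <<'E'
def wcloud(tag):
    import pickle;c=pickle.load(open(f"pics/{tag}.pkl","rb"));p=cv2.imread(f"pics/{tag}.png");d=np.load(f"pics/{tag}.npy")
    K=c["K"];v,u=np.mgrid[0:400,0:640]
    P=np.stack([(u-K[0,2])/K[0,0]*d,(v-K[1,2])/K[1,1]*d,d],-1)
    return p,(P-np.array(c["t"]))@np.array(c["R"])
def snap(tag):
    import pickle;c=get_calibration("wrist");p,d=read_camera("wrist");cv2.imwrite(f"pics/{tag}.png",p);np.save(f"pics/{tag}.npy",d);pickle.dump(c,open(f"pics/{tag}.pkl","wb"))
    return wcloud(tag)
E
python3 - <<'E'
from h import *
def show(tag,p,W,boxes):
    hsv=cv2.cvtColor(p,cv2.COLOR_BGR2HSV).astype(int)
    M=lambda b,lo,hi:(lambda m:m)((np.add.outer(np.arange(400),0*np.arange(640))>=b[1])&(np.add.outer(np.arange(400),0*np.arange(640))<b[3])&(np.add.outer(0*np.arange(400),np.arange(640))>=b[0])&(np.add.outer(0*np.arange(400),np.arange(640))<b[2])&(W[...,2]>lo)&(W[...,2]<hi))
    for n,b,lo,hi,f in boxes:
        m=M(b,lo,hi)&f(hsv)
        if m.sum()>4: print(tag,n,*rect(W,m),W[m].mean(0).round(1))
        else: print(tag,n,m.sum())
al=lambda h:h[...,0]>-1
org=lambda h:(h[...,0]<22)&(h[...,1]>120)
p,W=wcloud("w1")
show("w",p,W,[("knob",(310,60,345,95),92,110,al),("pin",(275,80,300,105),105,125,al),("head",(305,100,345,140),80,95,al),("shoulder+",(295,100,345,140),58,95,al),
("saddle",(375,85,410,150),58,80,al),("posts",(375,85,412,150),82,100,al),("stopwall",(265,140,380,185),42,53,lambda h:(h[...,2]<170)&(h[...,1]<60)),("fixwall",(260,200,380,240),41,53,al),("fixledge",(265,200,380,240),30,40,al),
("copper",(300,150,335,240),45,58,org),("base",(255,85,385,245),14,25,lambda h:(h[...,0]>40)&(h[...,0]<95)&(h[...,1]>60)),
("blue",(370,130,395,170),12,28,lambda h:(h[...,0]>100)&(h[...,0]<135)&(h[...,1]>90)),("red",(370,130,395,170),12,60,lambda h:((h[...,0]<8)|(h[...,0]>172))&(h[...,1]>110)),("yel",(370,160,395,190),12,28,lambda h:(h[...,0]>18)&(h[...,0]<38)&(h[...,1]>90))])
p=cv2.imread("pics/scene0.png");W=cloud("scene",np.load("pics/scene0.npy"))
show("s",p,W,[("knob",(365,190,390,215),92,110,al),("pin",(350,170,372,195),105,125,al),("head",(340,195,375,225),80,95,al),("saddle",(355,240,400,275),58,80,al),("posts",(355,230,400,275),82,100,al),("fixwall",(255,200,330,290),41,53,al),("copper",(270,215,330,250),42,58,org),
("red",(340,250,380,285),12,60,lambda h:((h[...,0]<8)|(h[...,0]>172))&(h[...,1]>110)),("blue",(340,250,380,285),12,28,lambda h:(h[...,0]>100)&(h[...,0]<135)&(h[...,1]>90))])
E
```

```text
w knob [524.7 172.6] [17.9 17.2] -77.0 98.8 145 [524.3 172.4  98.8]
w pin [468.1 137.2] [14.5 14.2] -75.7 113.0 90 [468.2 137.2 112.8]
w head [535.7 113.7] [28.3 19.2] 12.7 86.1 213 [535.7 113.5  86.1]
w shoulder+ [536.3 113.8] [46.9 46.8] 12.5 64.7 626 [535.7 113.7  71.6]
w saddle [653.3 137. ] [79.3 30.4] -78.6 64.2 668 [651.  136.8  64.6]
w posts [652.9 136.7] [75.3 20.1] -78.2 89.9 192 [652.3 138.1  89.5]
w stopwall [548.8  45.9] [188.3  12.3] 11.1 46.1 682 [548.4  46.   46.1]
w fixwall [572.5 -71.8] [200.7  79.9] 11.1 46.4 1054 [575.4 -89.7  46.8]
w fixledge [573.3 -79.1] [200.4  42. ] 11.0 34.2 1752 [573.5 -79.   34.3]
w copper [560.3 -34. ] [124.3  15.3] -77.3 50.2 439 [559.1 -29.8  50.2]
w base [548.2  48.2] [218.5 199.2] -78.7 19.2 3551 [544.1  21.1  19.2]
w blue [659.1  84.3] [30.7  2.1] 11.8 19.8 24 [661.6  85.   19.7]
w red [677.7  64.6] [6.1 2.2] 9.3 35.5 7 [678.   64.8  35.6]
w yel [671.1  35.4] [31.7  4.7] 12.7 20.5 47 [671.9  35.8  20.3]
s knob [525.8 171.2] [20.1 19.2] -77.3 97.8 58 [526.7 170.6  98. ]
s pin [469.9 135.5] [14.3 13.2] -12.8 112.5 34 [470.2 135.8 112.2]
s head [536.1 111.9] [33.7 18.6] 9.9 85.9 90 [537.9 111.8  85.8]
s saddle [655.  135.1] [79.9 31.3] -77.6 64.6 331 [657.4 135.5  65.1]
s posts [654.1 135.3] [76.2 21.2] -78.4 90.0 91 [656.2 134.   89.6]
s fixwall [564.6 -30. ] [203.8 165.7] 11.0 47.6 882 [565.7 -59.7  47.5]
s copper [562.4 -37.7] [119.8  18.7] -78.0 50.6 278 [563.2 -36.5  50.1]
s red [648.   58.8] [15.6  4.8] -27.1 34.4 11 [648.   58.9  30.7]
s blue [659.4  82.3] [33.9  3.9] 7.6 20.9 11 [656.9  82.3  21.2]
```

servo_tool(
  moves=[0.0515,-0.1725,-0.4,0,0.6,0.0515,-0.1725,-0.4,0,0.6,0.0515,-0.1725,-0.4,0,0.6,0.0515,-0.1725,-0.4,0,0.6,0.0515,-0.1725,-0.5,0,0.6,0.0515,-0.1725,-0.6,0,0.6,0.0515,-0.1725,-0.7,0,0.6,0.0515,-0.1725,-0.78,0,0.6,0.0515,-0.1725,-0.84,0,0.6,0.0515,-0.1725,-0.87,0,0.6,0.0515,-0.1725,-0.8875,0,0.6,0.0515,-0.1725,-0.8875,0,0.6],
)

```text
t: 2.98
eef_pos: [559.9, -35.0, 38.8]
tcp_rot: [-3.14, -0.001, 1.791]
ft_force: [0.3, -0.3, 0.7]
opening: 0.599
grip_force: 0.0
```

servo_tool(
  moves=[0,0,0,0,0,0,0,0,0,0,0,0,0,0,0,0,0,0,0,0,0,0,0,0,0,0,0,0,0,0,0,0,0,0,0,0,0,0,0,0],
)

```text
t: 3.65
eef_pos: [560.5, -33.9, 39.9]
tcp_rot: [-3.141, -0.0, 1.792]
ft_force: [-1.0, -0.1, 3.3]
opening: 0.169
grip_force: 30.0
```

servo_tool(
  moves=[0,0,0.1,0,0,0,0,0.2,0,0,0,0,0.25,0,0,0.095,-0.7525,0.25,-0.07,0,0.095,-0.7525,0.25,-0.07,0,0.095,-0.7525,0.25,-0.07,0,0.095,-0.7525,0.25,-0.07,0,0.095,-0.7525,0.25,-0.07,0,0.095,-0.7525,0.25,-0.07,0,0.095,-0.7525,0.25,-0.07,0,0.095,-0.7525,0.25,-0.07,0,0.095,-0.7525,0.25,-0.07,0],
)

```text
t: 4.65
eef_pos: [598.1, -338.3, 138.4]
tcp_rot: [-3.141, -0.0, 1.569]
ft_force: [-0.7, 0.6, -2.5]
opening: 0.166
grip_force: 30.0
```

Run:
```python
from h import *
p,d=read_camera("scene");cv2.imwrite("pics/scene1.png",p);np.save("pics/scene1.npy",d)
W=cloud("scene",d)
hsv=cv2.cvtColor(p,cv2.COLOR_BGR2HSV).astype(int);H,S,V=[hsv[...,i] for i in range(3)]
print(state()["eef_pos"],state()["opening"])
m=(H<20)&(S>150)&(V>130)&(W[...,2]>60)&(W[...,2]<170)&(W[...,1]<-150);print(m.sum(), rect(W,m) if m.sum()>9 else 0)
cv2.imwrite("pics/c2.png",cv2.resize(p[180:380,60:300],None,fx=2.5,fy=2.5))
```

```text
[ 598.03266762 -336.06468082  138.50509576] 0.16625640582943477
1439 (array([ 663.6, -403.4]), array([729.7, 258.3]), 56.3, np.float64(120.0), 1439)
```

View pics/c2.png

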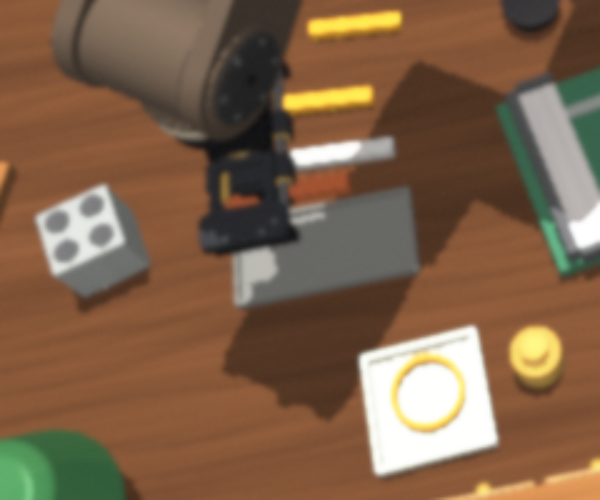

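The copper bar is held over the grey tray (crop, orange at 330,185). Lowering and releasing it.

servo_tool(
  moves=[0,0,-0.1,0,0,0,0,-0.2,0,0,0,0,-0.27,0,0,0,0,-0.3,0,0,0,0,-0.315,0,0,0,0,-0.3225,0,0,0,0,-0.3225,0,0,0,0,-0.3225,0,0.35,0,0,-0.3225,0,0.35,0,0,-0.3225,0,0.35,0,0,-0.2,0,0.35,0,0,0.0,0,0.35],
)

```text
t: 5.7
eef_pos: [597.8, -334.5, 93.7]
tcp_rot: [-3.139, -0.002, 1.572]
ft_force: [0.1, -0.1, 0.6]
opening: 0.351
grip_force: 0.0
```

servo_tool(
  moves=[0,0.1,0.4,0.064,0.35,0,0.9,0.4,0.064,0.35,0,0.9,0.4,0.064,0.35,0,0.9,0.4,0.064,0.35,0,0.9,0.4,0.064,0.35,0,0.9,0.4,0.064,0.35,0,0.9,0.4,0.064,0.35,0,0.9,0.4,0.064,0.35,0,0.9,0.4,0.064,0.35,0,0.9,0.4,0.064,0.35,0,0.9,0.4,0.064,0.35,0,0.9,0.4,0.064,0.35],
)

```text
t: 6.7
eef_pos: [598.7, 26.6, 255.5]
tcp_rot: [3.139, 0.001, 1.777]
ft_force: [0.8, -1.1, 0.4]
opening: 0.351
grip_force: 0.0
```

servo_tool(
  moves=[0,0.45,0,0,0.35,0,0.45,0,0,0.35,0,0.45,0,0,0.35,0,0.45,0,0,0.35,0,0.45,0,0,0.35,0,0.45,0,0,0.35,0,0.45,0,0,0.35],
)

```text
t: 7.28
eef_pos: [598.8, 204.1, 253.6]
tcp_rot: [-3.141, 0.0, 1.774]
ft_force: [0.5, 0.6, -0.2]
opening: 0.351
grip_force: 0.0
```

Run:
```python
from h import *
s=state();print(s["eef_pos"],s["tcp_rot"])
p,W=snap("w2")
p2,d=read_camera("scene");cv2.imwrite("pics/scene2.png",p2);np.save("pics/scene2.npy",d);W2=cloud("scene",d)
h=cv2.cvtColor(p2,cv2.COLOR_BGR2HSV).astype(int)
m=(h[...,0]<20)&(h[...,1]>120)&(h[...,2]>100)&(W2[...,2]>10)&(W2[...,2]<30)&(abs(W2[...,0]-600)<60)&(abs(W2[...,1]+335)<110)
print("copper",rect(W2,m))
h=cv2.cvtColor(p,cv2.COLOR_BGR2HSV).astype(int)
m=(h[...,0]<20)&(h[...,1]>150)&(W[...,2]>35)&(W[...,2]<60)&(abs(W[...,0]-600)<60)&(abs(W[...,1]-330)<60);print("tab",rect(W,m))
m=(W[...,2]>9)&(W[...,2]<60)&(abs(W[...,0]-600)<60)&(abs(W[...,1]-330)<110);print("key",rect(W,m))
```

```text
[598.78396937 204.10672722 253.63678358] [-3.14113561e+00  4.75172175e-04  1.77390848e+00]
copper (array([ 602. , -336.3]), array([123.2,  18. ]), -89.9, np.float64(19.6), 338)
tab (array([596.9, 330.2]), array([38., 14.]), -79.4, np.float64(49.4), 100)
key (array([597.4, 322.1]), array([168.2,  37.4]), -78.2, np.float64(15.4), 1662)
```

View pics/w2.png

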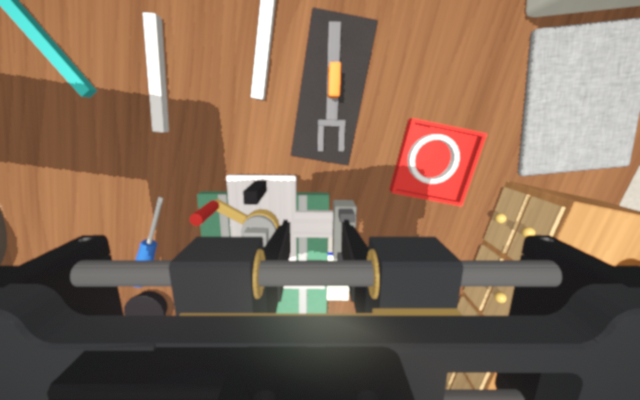

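Wrist picture: the key is on its mat, with the orange tab at (334,79), jaw towards the bottom (331,137) and tail up. Grasping the tab.

servo_tool(
  moves=[-0.006,0.316,0,0,0.4,-0.006,0.316,0,0,0.4,-0.006,0.316,-0.1,0,0.4,-0.006,0.316,-0.2,0,0.4,-0.006,0.316,-0.3,0,0.4,-0.006,0.316,-0.4,0,0.4,-0.006,0.316,-0.48,0,0.4,-0.006,0.316,-0.54,0,0.4,-0.006,0.316,-0.574,0,0.4,-0.006,0.316,-0.574,0,0.4,-0.006,0.316,-0.574,0,0.2,-0.006,0.316,-0.574,0,0],
)

```text
t: 8.38
eef_pos: [597.6, 331.2, 26.5]
tcp_rot: [3.139, -0.001, 1.773]
ft_force: [0.2, 0.8, 0.4]
opening: 0.314
grip_force: 0.0
```

servo_tool(
  moves=[0,0,0,0,0,0,0,0,0,0,0,0,0,0,0,0,0,0,0,0,0,0,0,0,0,0,0,0,0,0],
)

```text
t: 8.88
eef_pos: [596.8, 331.7, 26.0]
tcp_rot: [3.14, -0.0, 1.774]
ft_force: [-1.5, -2.3, 7.8]
opening: 0.15
grip_force: 30.0
```

servo_tool(
  moves=[0,0,0.1,0,0,0,0,0.2,0,0,0,0,0.3,0,0,0,0,0.36,0,0,0.032,-0.51,0.36,-0.503,0,0.032,-0.51,0.36,-0.503,0,0.032,-0.51,0.36,-0.503,0,0.032,-0.51,0.36,-0.503,0,0.032,-0.51,0.36,-0.503,0,0.032,-0.51,0.36,-0.503,0,0.032,-0.51,0.36,-0.503,0,0.032,-0.51,0.36,-0.503,0],
)

```text
t: 9.88
eef_pos: [609.0, 126.4, 168.7]
tcp_rot: [3.141, -0.0, 0.766]
ft_force: [-0.3, 0.3, -2.9]
opening: 0.145
grip_force: 30.0
```

```bash
python3 -c "
import sys;sys.path.insert(0,'.')
from cell import *
s=state();print(s['eef_pos'],s['tcp_rot'],s['opening'])"
```

```text
[609.04333046 126.44969887 168.71525692] [ 3.14141800e+00 -1.51317633e-04  7.65825978e-01] 0.1452618768068541
```

servo_tool(
  moves=[0,0,0,-0.182,0,0,0,0,-0.182,0,0,0,0,-0.182,0,0,0,0,-0.182,0,0,0,0,-0.182,0,0,0,0,-0.182,0,0,0,0,-0.182,0],
)

```text
t: 10.47
eef_pos: [609.0, 127.5, 168.6]
tcp_rot: [3.141, -0.0, 0.205]
ft_force: [-0.1, -1.1, -3.1]
opening: 0.147
grip_force: 30.0
```

Run:
```python
from h import *
s=state();print(s["eef_pos"],s["tcp_rot"],s["opening"])
p,W=snap("w3")
p2,d=read_camera("scene");cv2.imwrite("pics/scene3.png",p2);np.save("pics/scene3.npy",d)
p3,d3=read_camera("side");cv2.imwrite("pics/side3.png",p3);np.save("pics/side3.npy",d3)
cv2.imwrite("pics/c3.png",np.vstack([cv2.resize(p2[130:290,270:470],(600,300)),cv2.resize(p3[150:290,180:380],(600,300))]))
for n,p,W in(("scene",p2,cloud("scene",d)),("side",p3,cloud("side",d3)),("wrist",p,W)):
    h=cv2.cvtColor(p,cv2.COLOR_BGR2HSV).astype(int)
    near=(abs(W[...,0]-590)<150)&(abs(W[...,1]-125)<80)
    # steel of the key: height 140..165 & dark grey
    m=near&(W[...,2]>138)&(W[...,2]<163);print(n,"z-band",rect(W,m) if m.sum()>20 else m.sum())
    m=near&(W[...,2]>150)&(W[...,2]<200)&(h[...,0]<20)&(h[...,1]>150);print(n,"tab",rect(W,m) if m.sum()>20 else m.sum())
```

```text
[608.96081197 127.46937509 168.56385143] [ 3.14146873e+00 -8.94042731e-05  2.04532760e-01] 0.14692869343628392
scene z-band (array([611.5, 121.5]), array([150.6,  19.9]), 16.8, np.float64(157.4), 283)
scene tab (array([626.2, 126.5]), array([15.4, 11.4]), -84.3, np.float64(185.7), 56)
side z-band (array([597.8, 127.7]), array([167.9,  40.3]), 13.3, np.float64(156.9), 630)
side tab (array([604.6, 132. ]), array([40. , 23.4]), 39.9, np.float64(176.4), 189)
wrist z-band (array([613.3, 128.2]), array([142. ,  26.5]), 11.8, np.float64(157.5), 2641)
wrist tab (array([617.2, 128.7]), array([25.1, 16.8]), 13.5, np.float64(192.2), 1347)
```

View pics/c3.png

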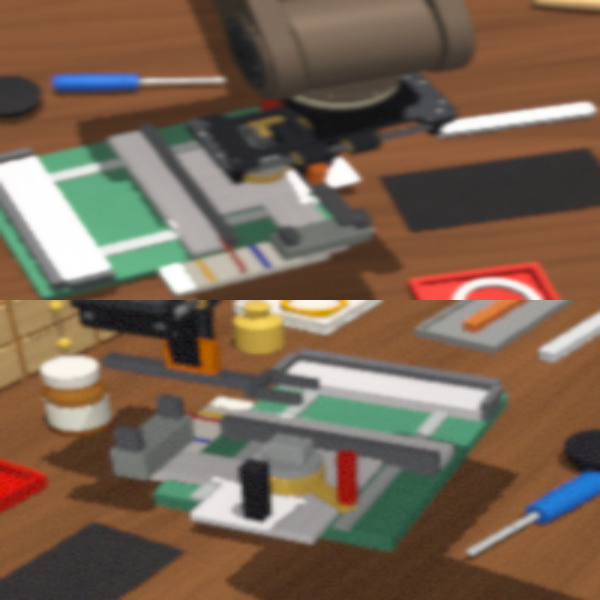

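Run:
```python
from h import *
for t in("side0","side3"):
    W=cloud("side",np.load(f"pics/{t}.npy"));near=(abs(W[...,0]-536)<40)&(abs(W[...,1]-113)<35)
    m=near&(W[...,2]>82)&(W[...,2]<95);print(t,"head",rect(W,m),W[m].mean(0))
    m=(abs(W[...,0]-526)<20)&(abs(W[...,1]-172)<20)&(W[...,2]>94)&(W[...,2]<106);print(t,"knob",rect(W,m))
a=np.radians(11.8);e=np.array([np.cos(a),np.sin(a)]);f=np.array([-e[1],e[0]])
z=W[...,2]>150;m=z&(W[...,2]<164)&(abs(W[...,0]-590)<130)&(abs(W[...,1]-125)<60)
q=W[m][:,:2]-[609,127.5];x=q@e;y=q@f
for lo in range(-110,90,10):
    k=(x>=lo)&(x<lo+10)
    if k.any(): print(lo,k.sum(),np.sort(y[k]).round(1)[[0,-1]],y[k].mean().round(1))
k=(x<-60);print("tip",x.min(),x.max(),[ (y[k&(y>0)].min(),y[k&(y<0)].max())])
```

```text
side0 head (array([533.3, 114.1]), array([30.3, 23.2]), 3.4, np.float64(86.8), 93) [532.82883942 116.26563409  86.53029162]
side0 knob (array([522.6, 172.2]), array([22.2, 17.6]), -78.1, np.float64(98.9), 65)
side3 head (array([533.7, 114.5]), array([31.1, 21.9]), 10.0, np.float64(87.2), 89) [532.99045637 116.05092546  86.71020916]
side3 knob (array([522.8, 173.7]), array([20. , 18.7]), 15.4, np.float64(99.6), 65)
-100 26 [-18.8  19.3] 0.8
-90 42 [-17.4  20.6] 2.7
-80 47 [-19.4  21.1] 4.0
-70 44 [-17.1  21. ] 3.2
-60 64 [-17.1  21.3] 2.7
-50 27 [-7.9 17.6] 3.3
-40 31 [-6.1 11.4] 4.2
-30 34 [-6.3  9.4] 3.4
-20 23 [-0.1  9.5] 6.2
-10 23 [ 4.6 11.2] 7.1
0 22 [ 4.5 11. ] 7.3
10 21 [ 5.  10.4] 7.4
20 25 [-6.1 10.8] 5.2
30 28 [-7.5 10. ] 3.8
40 30 [-8.2  9.7] 3.3
50 27 [-6.4  9.7] 3.9
60 31 [-6.   9.9] 3.5
70 8 [-7.   9.2] 3.2
tip -94.42486398264143 72.95712381767076 [(np.float64(10.788832234917972), np.float64(-6.918519039238491))]
```

servo_tool(
  moves=[0.001,0.0015,-0.06,0,0,0.001,0.0015,-0.11,0,0,0.001,0.0015,-0.13,0,0,0.001,0.0015,-0.14,0,0,0.001,0.0015,-0.15,0,0,0.001,0.0015,-0.16,0,0,0.001,0.0015,-0.165,0,0,0.001,0.0015,-0.17,0,0],
)

```text
t: 11.28
eef_pos: [609.7, 128.1, 100.8]
tcp_rot: [3.141, -0.001, 0.202]
ft_force: [0.6, 0.8, -2.6]
opening: 0.147
grip_force: 30.0
```

Underside at about 79 mm with no contact force, so the jaw is around the head. Continuing down.

servo_tool(
  moves=[0,0,-0.01,0,0,0,0,-0.018,0,0,0,0,-0.024,0,0,0,0,-0.029,0,0,0,0,-0.033,0,0,0,0,-0.033,0,0],
)

```text
t: 11.78
eef_pos: [609.5, 128.0, 87.3]
tcp_rot: [3.141, -0.0, 0.202]
ft_force: [-0.5, 0.8, -2.8]
opening: 0.146
grip_force: 30.0
```

servo_tool(
  moves=[0,0,-0.003,0,0,0,0,-0.004,0,0,0,0,-0.004,0,0,0,0,-0.004,0,0.3,0,0,-0.004,0,0.3,0,0,-0.004,0,0.3,0,0,-0.004,0,0.3,0,0,0.1,0,0.3,0,0,0.2,0,0.3,0,0,0.3,0,0.3,0,0,0.35,0,0.3,0,0,0.35,0,0.3],
)

```text
t: 12.78
eef_pos: [611.1, 128.2, 232.3]
tcp_rot: [3.141, -0.008, 0.202]
ft_force: [-0.8, -0.3, 0.8]
opening: 0.298
grip_force: 0.0
```

Run:
```python
from h import *
s=state();print(s["eef_pos"],s["tcp_rot"])
p3,d3=read_camera("side");cv2.imwrite("pics/side4.png",p3);W=cloud("side",d3)
cv2.imwrite("pics/c4.png",cv2.resize(p3[160:280,200:380],None,fx=4,fy=4,interpolation=cv2.INTER_CUBIC))
h=cv2.cvtColor(p3,cv2.COLOR_BGR2HSV).astype(int)
m=(h[...,0]<20)&(h[...,1]>150)&(W[...,2]>85)&(W[...,2]<125)&(abs(W[...,0]-609)<40)&(abs(W[...,1]-128)<40);print("tab",rect(W,m))
m=(((h[...,0]<6)|(h[...,0]>174)))&(h[...,1]>170)&(W[...,2]>104)&(abs(W[...,0]-469)<40)&(abs(W[...,1]-137)<40);print("pin",rect(W,m))
```

```text
[611.13184185 128.23096216 232.32350237] [ 3.14068142 -0.00798186  0.20187343]
tab (array([607.7, 128.7]), array([41. , 19.6]), 6.9, np.float64(103.2), 218)
pin (array([465.2, 138. ]), array([16.8, 10.7]), -56.9, np.float64(113.0), 40)
```

View pics/c4.png

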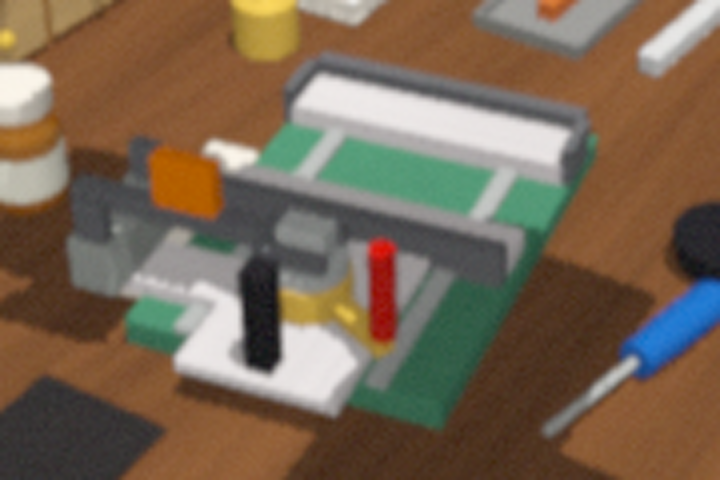

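The key is seated, with its jaw round the head and tail between the posts (crop: tab at 185,180, pin at 382,290). Going to the red handle.

servo_tool(
  moves=[-0.3525,0.022,0,0.05,0.5,-0.3525,0.022,0,0.05,0.5,-0.3525,0.022,0,0.05,0.5,-0.3525,0.022,0,0.05,0.5,-0.3525,0.022,-0.1,0.05,0.5,-0.3525,0.022,-0.2,0.05,0.5,-0.3525,0.022,-0.28,0.05,0.5,-0.3525,0.022,-0.34,0.05,0.5,-0.3525,0.022,-0.37,0.05,0.5,-0.3525,0.022,-0.38,0.05,0.5,-0.3525,0.022,-0.38,0.05,0.5,-0.3525,0.022,-0.38,0.05,0.5],
)

```text
t: 13.83
eef_pos: [468.4, 136.8, 75.2]
tcp_rot: [-3.142, 0.001, 0.359]
ft_force: [-0.7, 0.1, 0.2]
opening: 0.499
grip_force: 0.0
```

servo_tool(
  moves=[0,0,0,0,0.3,0,0,0,0,0.1,0,0,0,0,0,0,0,0,0,0,0,0,0,0,0,0,0,0,0,0,0,0,0,0,0],
)

```text
t: 14.42
eef_pos: [468.2, 136.9, 75.4]
tcp_rot: [-3.141, 0.0, 0.359]
ft_force: [-2.9, 1.4, 2.9]
opening: 0.163
grip_force: 30.0
```

```bash
python3 -c "
import numpy as np
c=np.array([536,113.3]);r=71.8;t0=2.806
for D in np.arange(0,1.65,.1):
  t=t0+D;q=(c+r*np.array([np.cos(t),np.sin(t)])-[468.2,136.9])/400;print(round(D,2),q.round(4))"
```

```text
0.0 [0.     0.0001]
0.1 [-0.005  -0.0171]
0.2 [-0.0084 -0.0347]
0.3 [-0.0099 -0.0526]
0.4 [-0.0096 -0.0706]
0.5 [-0.0076 -0.0884]
0.6 [-0.0038 -0.1059]
0.7 [ 0.0018 -0.123 ]
0.8 [ 0.009  -0.1394]
0.9 [ 0.0178 -0.155 ]
1.0 [ 0.0282 -0.1697]
1.1 [ 0.0399 -0.1832]
1.2 [ 0.053  -0.1955]
1.3 [ 0.0672 -0.2065]
1.4 [ 0.0824 -0.216 ]
1.5 [ 0.0985 -0.2239]
1.6 [ 0.1154 -0.2301]
```

servo_tool(
  moves=[-0.005,-0.017,0,0,0,-0.0084,-0.0347,0,0,0,-0.0099,-0.0526,0,0,0,-0.0096,-0.0706,0,0,0,-0.0076,-0.0884,0,0,0,-0.0038,-0.1059,0,0,0,0.0018,-0.123,0,0,0,0.009,-0.1394,0,0,0,0.009,-0.1394,0,0,0],
)

```text
t: 15.17
eef_pos: [471.3, 80.4, 75.1]
tcp_rot: [-3.141, 0.002, 0.359]
ft_force: [-4.9, 0.8, 4.3]
opening: 0.16
grip_force: 30.0
```

servo_tool(
  moves=[0.0088,-0.0156,0,0,0,0.0192,-0.0303,0,0,0,0.0309,-0.0438,0,0,0,0.0309,-0.0438,0,0,0],
)

```text
t: 15.5
eef_pos: [484.3, 63.1, 75.2]
tcp_rot: [-3.141, 0.001, 0.359]
ft_force: [-3.3, 1.5, 3.9]
opening: 0.162
grip_force: 30.0
```

```bash
cat > key.py <<'E'
from h import *
import sys
# state of nut from the side camera: key axis angle, tab, pin (bias of the side camera taken off), stop pointer
p,d=read_camera("side");cv2.imwrite("pics/%s.png"%sys.argv[1],p);W=cloud("side",d)+np.array([2.3,-1,0])
h=cv2.cvtColor(p,cv2.COLOR_BGR2HSV).astype(int);s=state();T=s["eef_pos"];print(T.round(1))
Z=W[...,2]
m=(h[...,0]<20)&(h[...,1]>150)&(Z>80)&(Z<125)&(abs(W[...,0]-600)<60)&(abs(W[...,1]-140)<70)
m=cv2.morphologyEx(m.astype(np.uint8),cv2.MORPH_OPEN,np.ones((3,3)))>0
t=W[m];c=t[:,:2].mean(0);print("tab",rect(W,m),c.round(1),t[:,2].max().round(1))
m=(h[...,2]<120)&(Z>96)&(Z<106)&(abs(W[...,0]-520)<60)&(abs(W[...,1]-180)<50);print("knob",rect(W,m) if m.sum()>9 else m.sum())
E
python3 key.py side5
```

```text
[484.2  63.3  75.2]
tab (array([624.2, 131.7]), array([75.2, 33.7]), -21.9, np.float64(99.5), 253) [605.6 140.6] 115.1
knob (array([524.6, 171.4]), array([19.1, 17.2]), -80.7, np.float64(100.1), 50)
```

Run:
```python
import cv2
p=cv2.imread("pics/side5.png");cv2.imwrite("pics/c5.png",cv2.resize(p[160:280,200:380],None,fx=4,fy=4,interpolation=cv2.INTER_CUBIC))
```

```text
(no output)
```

View pics/c5.png

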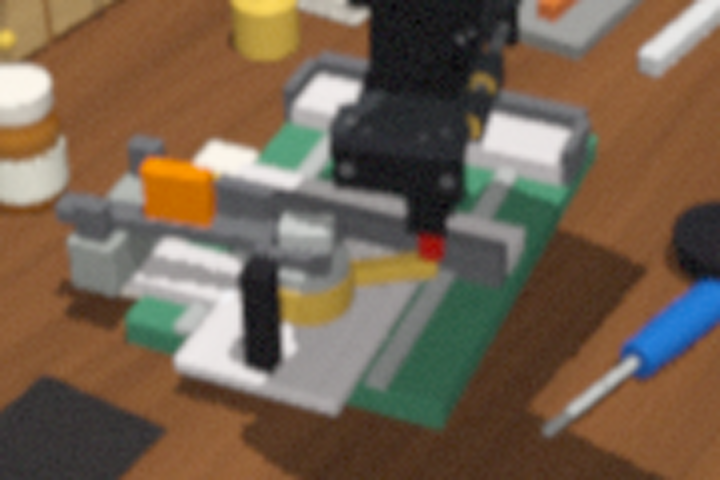

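Crop: the key's tail rests on the near post (90,215) and the nut arm has swung round to (430,265), so the nut is loose. Next I release it and slide the stop by the knob.

servo_tool(
  moves=[0,0,0,0,0.4,0,0,0,0,0.4,0,0,0,0,0.4,0,0,0.1,-0.052,0.4,0,0,0.18,-0.052,0.4,0.102,0.272,0.18,-0.052,0.4,0.102,0.272,0.18,-0.052,0.4,0.102,0.272,0.18,-0.052,0.4,0.102,0.272,0.15,-0.052,0.4,0.102,0.272,0.08,-0.052,0.4,0.102,0.272,0.03,-0.052,0.4,0.102,0.272,0.0125,-0.052,0.4],
)

```text
t: 16.55
eef_pos: [524.1, 172.4, 77.7]
tcp_rot: [3.141, 0.003, 0.196]
ft_force: [0.0, -0.1, -0.2]
opening: 0.401
grip_force: 0.0
```

servo_tool(
  moves=[0,0,0,0,0.3,0,0,0,0,0.1,0,0,0,0,0,0,0,0,0,0,0,0,0,0,0,0,0,0,0,0,0,0,0,0,0],
)

```text
t: 17.13
eef_pos: [525.8, 172.5, 81.4]
tcp_rot: [3.142, -0.002, 0.195]
ft_force: [-0.8, 1.3, 6.9]
opening: 0.187
grip_force: 30.0
```

servo_tool(
  moves=[-0.002,0.01,0,0,0,-0.004,0.02,0,0,0,-0.006,0.03,0,0,0,-0.008,0.04,0,0,0,-0.01,0.05,0,0,0,-0.0114,0.0576,0,0,0,-0.0114,0.0576,0,0,0],
)

```text
t: 17.72
eef_pos: [521.4, 195.3, 81.4]
tcp_rot: [3.141, -0.002, 0.196]
ft_force: [-0.6, -1.8, 7.0]
opening: 0.186
grip_force: 30.0
```

```bash
cat > stop.py <<'E'
from h import *
import sys
j=np.array([557.9,-.6]);a=np.radians(11.2);e=np.array([np.cos(a),np.sin(a)]);f=np.array([-e[1],e[0]])
for n in("scene","side"):
    p,d=read_camera(n);cv2.imwrite(f"pics/{n}{sys.argv[1]}.png",p);np.save(f"pics/{n}{sys.argv[1]}.npy",d);W=cloud(n,d)
    h=cv2.cvtColor(p,cv2.COLOR_BGR2HSV).astype(int);q=W[...,:2]-j;x=q@e;y=q@f;Z=W[...,2]
    b=(x>95)&(x<140)&(y>-20)&(y<100)&(Z<45)&(h[...,1]>90)
    H=h[...,0]
    for k,m in(("red",(H<8)|(H>172)),("blue",(H>100)&(H<135)),("yel",(H>18)&(H<38))):
        m=m&b;print(n,k,m.sum(),x[m].mean().round(1),np.median(y[m]).round(1),Z[m].mean().round(1))
    m=(x>-80)&(x<-20)&(Z>41)&(Z<51)&(y>20)&(y<95);print(n,"wall y",np.percentile(y[m],[2,50,98]).round(1))
E
python3 stop.py 6; python3 -c "
from cell import *
print(state()['eef_pos'],state()['ft_force'])"
```

```text
scene red 18 105.6 62.7 30.4
scene blue 0 nan nan nan
scene yel 0 nan nan nan
scene wall y [62.9 68.6 93.6]
side red 0 nan nan nan
side blue 0 nan nan nan
side yel 0 nan nan nan
side wall y [65.  73.8 78.5]
[521.38830564 195.32784857  81.36164458] [-0.34778318 -0.84670493  6.56014617]stop.py:10: RuntimeWarning: Mean of empty slice.
  m=m&b;print(n,k,m.sum(),x[m].mean().round(1),np.median(y[m]).round(1),Z[m].mean().round(1))
  ret = ret.dtype.type(ret / rcount)
  return _methods._mean(a, axis=axis, dtype=dtype,
```

The pointer is now at about jig y 64 and covers the blue mark. Back to the red handle to tighten.

servo_tool(
  moves=[0,0,0,0,0.4,0,0,0,0,0.4,0,0,0,0,0.4,0,0,0.1,0.052,0.45,0,0,0.18,0.052,0.45,-0.104,-0.273,0.18,0.052,0.45,-0.104,-0.273,0.18,0.052,0.45,-0.104,-0.273,0.18,0.052,0.45,-0.104,-0.273,0.13,0.052,0.45,-0.104,-0.273,0.06,0.052,0.45,-0.104,-0.273,0.01,0.052,0.45,-0.104,-0.273,-0.016,0.052,0.45],
)

```text
t: 18.82
eef_pos: [478.2, 85.8, 71.9]
tcp_rot: [-3.141, 0.002, 0.358]
ft_force: [0.2, 0.7, 0.3]
opening: 0.447
grip_force: 0.0
```

servo_tool(
  moves=[0,0,0,0,0.3,0,0,0,0,0.1,0,0,0,0,0,0,0,0,0,0,0,0,0,0,0,0,0,0,0,0,0,0,0,0,0],
)

```text
t: 19.4
eef_pos: [479.5, 86.2, 74.5]
tcp_rot: [3.141, -0.001, 0.359]
ft_force: [-0.1, 0.0, 6.6]
opening: 0.165
grip_force: 30.0
```

```bash
cd .;python3 key.py side7; python3 -c "
import numpy as np
c=np.array([531.6,136.1]);r=71.8;p=np.array([479.8,86.2])
t0=np.arctan2(*(p-c)[::-1]);print(t0%6.283,np.hypot(*(p-c)))
for D in np.arange(0.1,1.75,.1):
  t=t0-D;q=(c+r*np.array([np.cos(t),np.sin(t)])-p)/400;print(round(D,2),q.round(4))"
```

```text
[479.4  86.2  74.5]
tab (array([620.5, 154.2]), array([79.6, 33.3]), -20.8, np.float64(101.5), 246) [600.9 163.2] 114.9
knob (array([520.4, 194.8]), array([18.7, 18.2]), -86.4, np.float64(99.7), 57)
3.908125283724511 71.92530848039513
0.1 [-0.0116  0.0137]
0.2 [-0.0219  0.0284]
0.3 [-0.0308  0.044 ]
0.4 [-0.0381  0.0604]
0.5 [-0.0437  0.0774]
0.6 [-0.0475  0.095 ]
0.7 [-0.0496  0.1128]
0.8 [-0.0499  0.1307]
0.9 [-0.0484  0.1486]
1.0 [-0.0451  0.1662]
1.1 [-0.0401  0.1835]
1.2 [-0.0334  0.2001]
1.3 [-0.0251  0.216 ]
1.4 [-0.0152  0.231 ]
1.5 [-0.0039  0.2449]
1.6 [0.0088 0.2576]
1.7 [0.0227 0.269 ]
```

servo_tool(
  moves=[-0.0116,0.0137,0,0,0,-0.0219,0.0284,0,0,0,-0.0308,0.044,0,0,0,-0.0381,0.0604,0,0,0,-0.0437,0.0774,0,0,0,-0.0475,0.095,0,0,0,-0.0496,0.1128,0,0,0,-0.0499,0.1307,0,0,0,-0.0484,0.1486,0,0,0,-0.0451,0.1662,0,0,0,-0.0401,0.1835,0,0,0,-0.0401,0.1835,0,0,0],
)

```text
t: 20.45
eef_pos: [461.6, 160.0, 74.3]
tcp_rot: [-3.141, 0.003, 0.359]
ft_force: [-8.0, -1.1, 12.7]
opening: 0.164
grip_force: 30.0
```

```bash
cd .;python3 key.py side8; python3 stop.py 8 2>/dev/null
```

```text
[461.6 159.8  74.3]
tab (array([604.8, 149.3]), array([40.7, 15. ]), 2.4, np.float64(100.8), 226) [602.9 151.9] 114.0
knob (array([518.4, 203. ]), array([19.2, 17.3]), -79.1, np.float64(99.9), 55)
scene red 17 103.2 70.8 31.4
scene blue 18 115.8 62.9 20.2
scene yel 0 nan nan nan
scene wall y [70.7 76.6 83.4]
side red 0 nan nan nan
side blue 0 nan nan nan
side yel 15 116.1 13.2 21.6
side wall y [73.7 82.6 86.5]
```

The stop crept about 8 mm while tightening, probably because the pin twisted against a fixed wrist. I'll loosen again with the wrist turning along, bring the stop back, and tighten the same way.

```bash
cat > arc.py <<'E'
import numpy as np,sys
cx,cy,px,py,sgn,n=map(float,sys.argv[1:7]);c=np.array([cx,cy]);p=np.array([px,py]);v=p-c;r=np.hypot(*v);t0=np.arctan2(v[1],v[0])
print("theta",t0%6.2832,"r",r)
for k in range(1,int(n)+1):
    D=.1*k;t=t0+sgn*D;rr=r+(71.9-r)*min(1,D/.4)
    q=(c+rr*np.array([np.cos(t),np.sin(t)])-p)/400;print(round(D,2),q.round(4),round(sgn*D/np.pi,4))
E
python3 arc.py 530 144.1 461.6 159.9 1 12
```

```text
theta 2.9145802672090224 r 70.2011395918898
0.1 [-0.0041 -0.0171] 0.0318
0.2 [-0.0066 -0.0347] 0.0637
0.3 [-0.0072 -0.0525] 0.0955
0.4 [-0.0061 -0.0704] 0.1273
0.5 [-0.0021 -0.088 ] 0.1592
0.6 [ 0.0036 -0.105 ] 0.191
0.7 [ 0.011  -0.1214] 0.2228
0.8 [ 0.02  -0.137] 0.2546
0.9 [ 0.0304 -0.1515] 0.2865
1.0 [ 0.0423 -0.165 ] 0.3183
1.1 [ 0.0555 -0.1772] 0.3501
1.2 [ 0.0698 -0.1881] 0.382
```

servo_tool(
  moves=[-0.0041,-0.0171,0,0.0318,0,-0.0066,-0.0347,0,0.0637,0,-0.0072,-0.0525,0,0.0955,0,-0.0061,-0.0704,0,0.1273,0,-0.0021,-0.088,0,0.1592,0,0.0036,-0.105,0,0.191,0,0.011,-0.1214,0,0.2228,0,0.02,-0.137,0,0.2546,0,0.0304,-0.1515,0,0.2865,0,0.0423,-0.165,0,0.3183,0,0.0555,-0.1772,0,0.3501,0,0.0555,-0.1772,0,0.3501,0],
)

```text
t: 21.6
eef_pos: [485.7, 88.6, 74.3]
tcp_rot: [3.141, -0.0, 1.464]
ft_force: [-1.8, 5.6, 6.9]
opening: 0.165
grip_force: 30.0
```

```bash
cd .;python3 key.py side9; python3 stop.py 9 2>/dev/null
```

```text
[485.5  88.8  74.3]
tab (array([617.6, 160.6]), array([72.9, 33.2]), -21.7, np.float64(101.1), 261) [599.5 169.4] 115.0
knob (array([519. , 201.4]), array([21.1, 17. ]), -80.0, np.float64(100.0), 56)
scene red 14 103.5 69.1 31.2
scene blue 24 114.9 63.4 21.0
scene yel 0 nan nan nan
scene wall y [69.3 73.7 80.8]
side red 0 nan nan nan
side blue 0 nan nan nan
side yel 15 116.2 13.4 21.5
side wall y [72.5 81.  86.3]
```

servo_tool(
  moves=[0.001,-0.005,0,0,0,0.002,-0.01,0,0,0,0.003,-0.016,0,0,0,0.003,-0.016,0,0,0],
)

```text
t: 22.08
eef_pos: [486.7, 82.5, 74.2]
tcp_rot: [3.141, -0.001, 1.458]
ft_force: [-0.5, 3.4, 4.1]
opening: 0.167
grip_force: 30.0
```

```bash
cd .;python3 key.py side10; python3 stop.py 10 2>/dev/null
```

```text
[486.7  82.6  74.3]
tab (array([619.3, 154.4]), array([77.9, 33. ]), -22.7, np.float64(100.6), 255) [600.8 163.5] 115.5
knob (array([519.9, 194.7]), array([19. , 17.6]), -81.8, np.float64(99.8), 54)
scene red 13 103.6 62.0 33.1
scene blue 0 nan nan nan
scene yel 0 nan nan nan
scene wall y [62.8 66.9 74.9]
side red 0 nan nan nan
side blue 0 nan nan nan
side yel 13 118.4 13.9 21.6
side wall y [65.1 74.4 82.9]
```

```bash
sed -i 's/rr=r+.*/rr=r/' arc.py; python3 arc.py 531.9 134.7 487 81.2 -1 15
```

```text
theta 4.014182368013504 r 69.84454166217999
0.1 [-0.0128  0.0119] -0.0318
0.2 [-0.0243  0.025 ] -0.0637
0.3 [-0.0345  0.0391] -0.0955
0.4 [-0.0432  0.0543] -0.1273
0.5 [-0.0504  0.0702] -0.1592
0.6 [-0.0559  0.0867] -0.191
0.7 [-0.0598  0.1038] -0.2228
0.8 [-0.0619  0.1211] -0.2546
0.9 [-0.0623  0.1385] -0.2865
1.0 [-0.0609  0.1559] -0.3183
1.1 [-0.0579  0.1731] -0.3501
1.2 [-0.0531  0.1899] -0.382
1.3 [-0.0467  0.2061] -0.4138
1.4 [-0.0386  0.2216] -0.4456
1.5 [-0.0291  0.2363] -0.4775
```

servo_tool(
  moves=[0.0007,-0.0035,0,0,0,0.0007,-0.0035,0,0,0],
)

```text
t: 22.4
eef_pos: [487.0, 81.3, 74.3]
tcp_rot: [3.141, -0.001, 1.458]
ft_force: [0.2, 5.0, 5.9]
opening: 0.167
grip_force: 30.0
```

servo_tool(
  moves=[-0.0128,0.0119,0,-0.0318,0,-0.0243,0.025,0,-0.0637,0,-0.0345,0.0391,0,-0.0955,0,-0.0432,0.0543,0,-0.1273,0,-0.0504,0.0702,0,-0.1592,0,-0.0559,0.0867,0,-0.191,0,-0.0598,0.1038,0,-0.2228,0,-0.0598,0.1038,0,-0.2228,0],
)

```text
t: 23.07
eef_pos: [462.6, 123.0, 74.3]
tcp_rot: [3.141, -0.0, 0.753]
ft_force: [-1.3, -1.1, 8.1]
opening: 0.164
grip_force: 30.0
```

```bash
cd .;python3 key.py side11; python3 stop.py 11 2>/dev/null
```

```text
[462.6 122.8  74.3]
tab (array([606.4, 140.3]), array([40.9, 18.6]), 0.0, np.float64(101.1), 227) [605.  142.7] 115.1
knob (array([491.3, 173. ]), array([90.7, 21.2]), 35.6, np.float64(99.9), 59)
scene red 15 107.1 60.6 32.5
scene blue 0 nan nan nan
scene yel 0 nan nan nan
scene wall y [61.9 67.4 73.6]
side red 0 nan nan nan
side blue 0 nan nan nan
side yel 7 114.5 12.1 20.6
side wall y [73.6 74.7 77.1]
```

servo_tool(
  moves=[-0.0021,0.0173,0,-0.0318,0,-0.0025,0.0347,0,-0.0637,0,-0.0011,0.0521,0,-0.0955,0,0.0019,0.0693,0,-0.1273,0,0.0019,0.0693,0,-0.1273,0],
)

```text
t: 23.63
eef_pos: [463.2, 150.8, 74.3]
tcp_rot: [3.141, 0.0, 0.353]
ft_force: [-3.7, 0.4, 9.9]
opening: 0.16
grip_force: 30.0
```

```bash
cd .;python3 key.py side12; python3 stop.py 12 2>/dev/null
```

```text
[463.2 150.5  74.3]
tab (array([606.8, 140.3]), array([41., 17.]), 1.2, np.float64(100.9), 234) [604.6 142.9] 114.6
knob (array([495.5, 187.4]), array([72.5, 20.7]), 15.3, np.float64(99.9), 58)
scene red 16 106.2 60.6 31.1
scene blue 0 nan nan nan
scene yel 0 nan nan nan
scene wall y [60.8 67.1 73.8]
side red 0 nan nan nan
side blue 0 nan nan nan
side yel 7 112.6 12.7 21.9
side wall y [64.  72.4 77.4]
```

servo_tool(
  moves=[0.0024,0.0084,0,-0.0159,0,0.0048,0.0168,0,-0.0318,0,0.008,0.0249,0,-0.0478,0,0.008,0.0249,0,-0.0478,0],
)

```text
t: 24.12
eef_pos: [466.2, 160.4, 74.4]
tcp_rot: [3.141, 0.001, 0.206]
ft_force: [-5.3, 0.4, 11.3]
opening: 0.165
grip_force: 30.0
```

```bash
cd .;python3 key.py side13; python3 stop.py 13 2>/dev/null
```

```text
[466.2 160.2  74.4]
tab (array([606.7, 139.9]), array([40.4, 16. ]), 0.8, np.float64(101.6), 231) [604.6 142.7] 115.0
knob (array([491.4, 176.5]), array([86.4, 15.7]), 36.1, np.float64(99.0), 37)
scene red 14 106.8 60.8 31.4
scene blue 0 nan nan nan
scene yel 0 nan nan nan
scene wall y [61.7 67.3 74.2]
side red 0 nan nan nan
side blue 0 nan nan nan
side yel 7 112.7 13.8 21.7
side wall y [63.7 73.9 78.3]
```

servo_tool(
  moves=[0.0032,0.0081,0,-0.016,0,0.0072,0.0159,0,-0.0318,0,0.0072,0.0159,0,-0.0318,0],
)

```text
t: 24.52
eef_pos: [469.0, 166.7, 74.4]
tcp_rot: [3.141, 0.001, 0.106]
ft_force: [-4.8, 0.5, 12.4]
opening: 0.165
grip_force: 30.0
```

```bash
cd .;python3 key.py side14; python3 stop.py 14 2>/dev/null
```

```text
[469.  166.6  74.4]
tab (array([607.5, 140.7]), array([41., 18.]), 5.1, np.float64(102.5), 205) [606.4 143. ] 115.0
knob (array([486.1, 184.7]), array([84.3, 25.9]), 38.6, np.float64(99.6), 37)
scene red 16 106.2 60.8 31.0
scene blue 0 nan nan nan
scene yel 0 nan nan nan
scene wall y [61.4 67.9 73.5]
side red 0 nan nan nan
side blue 0 nan nan nan
side yel 7 113.3 13.2 21.0
side wall y [63.1 72.9 77.8]
```

Run:
```python
import cv2,numpy as np
a=cv2.imread("pics/side14.png")[160:270,200:380];b=cv2.imread("pics/side13.png")[160:270,200:380]
cv2.imwrite("pics/c6.png",np.vstack([cv2.resize(x,(490,300),interpolation=cv2.INTER_CUBIC) for x in(a,b)]))
```

```text
(no output)
```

View pics/c6.png

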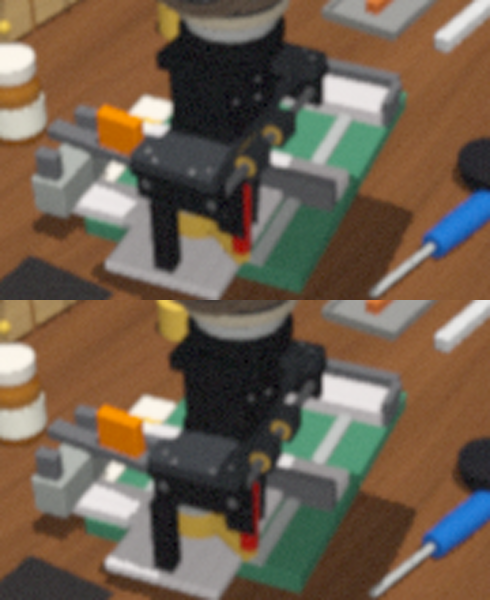

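servo_tool(
  moves=[0.0041,0.0077,0,-0.016,0,0.0041,0.0077,0,-0.016,0,0.0084,0.0152,0,-0.0318,0,0.0084,0.0152,0,-0.0318,0],
)

```text
t: 25.0
eef_pos: [472.4, 172.7, 74.4]
tcp_rot: [3.141, 0.001, 0.006]
ft_force: [-6.0, 0.9, 12.5]
opening: 0.159
grip_force: 30.0
```

```bash
cd .;python3 key.py side15; python3 stop.py 15 2>/dev/null
```

```text
[472.4 172.7  74.4]
tab (array([607.2, 140. ]), array([40.8, 15.6]), 1.7, np.float64(107.3), 167) [608.4 142.6] 114.9
knob (array([485.6, 189.2]), array([75.8, 26.5]), 38.4, np.float64(101.4), 53)
scene red 15 106.3 60.9 31.9
scene blue 0 nan nan nan
scene yel 0 nan nan nan
scene wall y [62.1 67.8 73.6]
side red 0 nan nan nan
side blue 0 nan nan nan
side yel 7 112.8 13.4 21.6
side wall y [62.6 72.7 77.4]
```

servo_tool(
  moves=[0.0044,0.0073,0,-0.016,0,0.0044,0.0073,0,-0.016,0,0.0092,0.0144,0,-0.0318,0,0.0092,0.0144,0,-0.0318,0],
)

```text
t: 25.48
eef_pos: [475.3, 176.9, 74.3]
tcp_rot: [3.139, 0.003, -0.093]
ft_force: [-7.7, -15.1, 15.6]
opening: 0.163
grip_force: 30.0
```

Run:
```python
from h import *
print(state()["ft_force"],state()["moment"],state()["eef_pos"])
j=np.array([557.9,-.6]);a=np.radians(11.2);e=np.array([np.cos(a),np.sin(a)]);f=np.array([-e[1],e[0]])
for n,k in (("side",5),("side",10),("side",11),("side",15),("side",16)):
    try:
        if k==16:
            p,d=read_camera("side");np.save("pics/side16.npy",d);cv2.imwrite("pics/side16.png",p)
        else: d=np.load(f"pics/side{k}.npy")
    except Exception as ex: print(k,ex);continue
    W=cloud(n,d)+np.array([2.3,-1,0]);q=W[...,:2]-j;x=q@e;y=q@f
    m=(W[...,2]>70)&(W[...,2]<82)&(x>20)&(x<180)&(abs(y-138)<45)
    X,Y=x[m],y[m];r=[]
    for _ in range(3):
        c=np.polyfit(X,Y,1);k2=abs(Y-np.polyval(c,X))<10;X,Y=X[k2],Y[k2]
    print(k,m.sum(),len(X),"key angle rel jig",np.arctan(c[0]).round(3),"y at x=0",c[1].round(1), "y at 120",np.polyval(c,120).round(1))
```

```text
[ -7.66252359 -15.08742183  15.60608742] [-2.46235796  1.16281847  0.18034141] [475.29664706 176.94423075  74.32739322]
5 [Errno 2] No such file or directory: 'pics/side5.npy'
10 344 244 key angle rel jig 0.13 y at x=0 143.6 y at 120 159.3
11 374 227 key angle rel jig -0.111 y at x=0 141.1 y at 120 127.7
15 210 99 key angle rel jig -0.162 y at x=0 146.8 y at 120 127.1
16 187 71 key angle rel jig -0.227 y at x=0 155.0 y at 120 127.4
```

Force is now 15 N, so the nut is at its hard end and tight. Releasing, lifting, and checking the pointer from close up.

servo_tool(
  moves=[0,0,0,0,0,0,0,0,0,0,0,0,0,0,0.35,0,0,0,0,0.35,0,0,0,0,0.35,0,0,0.1,0,0.35,0,0,0.2,0,0.35,0.2,-0.2,0.35,0.05,0.35,0.2,-0.2,0.45,0.05,0.35,0.2,-0.2,0.45,0.05,0.35,0.2,-0.2,0.45,0.05,0.35,0.2,-0.2,0.45,0.05,0.35],
)

```text
t: 26.53
eef_pos: [560.2, 96.2, 257.9]
tcp_rot: [3.141, -0.008, 0.064]
ft_force: [0.2, -0.6, -0.3]
opening: 0.351
grip_force: 0.0
```

```bash
cd .;python3 key.py side17; python3 stop.py 17 2>/dev/null;python3 - <<'E'
from h import *
print(state()["eef_pos"],state()["tcp_rot"])
p,W=snap("w4")
j=np.array([557.9,-.6]);a=np.radians(11.2);e=np.array([np.cos(a),np.sin(a)]);f=np.array([-e[1],e[0]])
h=cv2.cvtColor(p,cv2.COLOR_BGR2HSV).astype(int);q=W[...,:2]-j;x=q@e;y=q@f;Z=W[...,2];H=h[...,0]
b=(x>95)&(x<140)&(y>-20)&(y<100)&(Z<45)&(h[...,1]>90)
for k,m in(("red",(H<8)|(H>172)),("blue",(H>100)&(H<135)),("yel",(H>18)&(H<38))):
    m=m&b;print(k,m.sum(),np.median(y[m]).round(1) if m.any() else "")
for k,m in(("knob",(abs(x)<25)&(abs(y-198)<30)&(Z>94)&(Z<105)),("pin",(x<-20)&(x>-90)&(abs(y-180)<50)&(Z>106)&(Z<120)),("head",(abs(x)<25)&(abs(y-138)<25)&(Z>82)&(Z<92)),("keytop",(x>20)&(x<170)&(abs(y-138)<40)&(Z>70)&(Z<82)),("tab",(x>40)&(x<110)&(abs(y-130)<30)&(Z>105)&(Z<118))):
    if m.sum()>9:
        r=rect(W,m);g=np.array(r[0])-j;print(k,r,"jig",(g@e).round(1),(g@f).round(1))
E
```

```text
[558.2  97.3 255.3]
tab (array([616. , 138.9]), array([61. , 19.6]), -4.7, np.float64(101.2), 246) [605.1 142.7] 114.4
knob (array([520.8, 194.5]), array([18.8, 17.5]), -76.3, np.float64(99.8), 56)
scene red 11 107.8 60.7 35.7
scene blue 0 nan nan nan
scene yel 29 118.1 11.9 20.7
scene wall y [61.9 67.8 73.7]
side red 0 nan nan nan
side blue 0 nan nan nan
side yel 8 109.8 12.8 21.5
side wall y [63.1 72.3 77.5]
[555.95902167  98.46149148 252.90459265] [-3.14153583e+00  1.34094065e-03  6.56260367e-02]
red 65 62.7
blue 10 65.4
yel 125 14.0
knob (array([520.4, 194.2]), array([18.8, 18. ]), -77.6, np.float64(98.7), 224) jig 1.1 198.4
head (array([532. , 135.2]), array([30., 19.]), -3.6, np.float64(86.0), 349) jig 1.0 138.2
keytop (array([615.2, 146.9]), array([129.7,  66.9]), 11.0, np.float64(76.1), 1215) jig 84.9 133.6
tab (array([607.2, 139.2]), array([39. , 14.1]), 3.8, np.float64(111.1), 479) jig 75.5 127.6
```

The pointer is at jig y about 63 against the mark at 64, inside 5 mm. The nut is tight. Next I take the key off by its tab at (607,139).

servo_tool(
  moves=[0.128,0.102,0,0,0.35,0.128,0.102,-0.05,0,0.35,0.128,0.102,-0.15,0,0.35,0.128,0.102,-0.25,0,0.35,0.128,0.102,-0.33,0,0.35,0.128,0.102,-0.38,0,0.35,0.128,0.102,-0.405,0,0.35,0.128,0.102,-0.414,0,0.35,0.128,0.102,-0.414,0,0.35,0.128,0.102,-0.414,0,0.1,0.128,0.102,-0.414,0,0,0.128,0.102,-0.414,0,0],
)

```text
t: 27.73
eef_pos: [608.4, 139.2, 89.5]
tcp_rot: [-3.142, -0.002, 0.066]
ft_force: [-0.0, -0.5, 1.0]
opening: 0.196
grip_force: 0.0
```

servo_tool(
  moves=[0,0,0,0,0,0,0,0,0,0,0,0,0,0,0,0,0,0.01,0,0,0,0,0.025,0,0,0,0,0.05,0,0,0,0,0.09,0,0,0,0,0.15,0,0,0,0,0.22,0,0,0,0,0.25,0,0],
)

```text
t: 28.57
eef_pos: [608.8, 138.8, 192.4]
tcp_rot: [3.141, -0.004, 0.067]
ft_force: [1.0, -0.6, -2.1]
opening: 0.147
grip_force: 30.0
```

servo_tool(
  moves=[-0.026,0.468,0,0.544,0,-0.026,0.468,0,0.544,0,-0.026,0.468,0,0.544,0,-0.026,0.468,0,0.544,0,-0.026,0.468,0,0.544,0,-0.026,0.468,0,0.544,0,-0.026,0.468,0,0.544,0,-0.026,0.468,0,0.544,0,-0.026,0.468,0,0.544,0,-0.026,0.468,0,0.544,0,-0.026,0.468,0,0.544,0,-0.026,0.468,0,0.544,0],
)

```text
t: 29.57
eef_pos: [597.5, 325.8, 189.0]
tcp_rot: [3.141, 0.001, 1.573]
ft_force: [-0.0, 0.6, -2.2]
opening: 0.145
grip_force: 30.0
```

servo_tool(
  moves=[0,0,-0.1,0.066,0,0,0,-0.2,0.066,0,0,0,-0.3,0.066,0,0,0,-0.36,0.066,0,0,0,-0.385,0.066,0,0,0,-0.395,0.066,0,0,0,-0.402,0.066,0,0,0,-0.402,0.066,0],
)

```text
t: 30.23
eef_pos: [598.3, 326.5, 29.0]
tcp_rot: [3.139, -0.0, 1.773]
ft_force: [0.2, 0.9, -1.6]
opening: 0.143
grip_force: 30.0
```

servo_tool(
  moves=[0,0,-0.005,0,0,0,0,-0.009,0,0,0,0,-0.009,0,0,0,0,-0.009,0,0.35,0,0,-0.009,0,0.35,0,0,-0.009,0,0.35,0,0,0.1,0,0.35,0,0,0.2,0,0.35,0,0,0.3,0,0.35,0,0,0.4,0,0.35,0,0,0.5,0,0.35,0,0,0.55,0,0.35],
)

```text
t: 31.23
eef_pos: [598.3, 326.7, 253.3]
tcp_rot: [3.135, -0.001, 1.774]
ft_force: [0.8, -0.3, 0.5]
opening: 0.35
grip_force: 0.0
```

servo_tool(
  moves=[-0.395,-0.2425,0,0,0.5,-0.395,-0.2425,0,0,0.5,-0.395,-0.2425,0,0,0.5,-0.395,-0.2425,0,0,0.5,-0.395,-0.2425,0,0,0.5,-0.395,-0.2425,0,0,0.5,-0.395,-0.2425,0,0,0.5],
)

```text
t: 31.82
eef_pos: [439.4, 229.2, 248.4]
tcp_rot: [3.139, -0.0, 1.773]
ft_force: [0.7, -0.0, -0.3]
opening: 0.501
grip_force: 0.0
```

```bash
cat > bars.py <<'E'
from h import *
import sys
s=state();print(s["eef_pos"].round(1),s["tcp_rot"].round(3))
def comps(n,p,W):
    h=cv2.cvtColor(p,cv2.COLOR_BGR2HSV).astype(int);Z=W[...,2]
    sil=(h[...,1]<70)&(h[...,2]>110)&(Z>8)&(Z<25);gold=(h[...,0]>14)&(h[...,0]<34)&(h[...,1]>140)&(h[...,2]>110)&(Z>8)&(Z<25)
    for k,m in(("silver",sil),("gold",gold)):
        c,l,st,_=cv2.connectedComponentsWithStats(m.astype(np.uint8))
        for i in range(1,c):
            if st[i,4]>60:
                r=rect(W,l==i)
                if 80<r[1][0]<165 and 9<r[1][1]<34: print(n,k,r)
p,W=snap(sys.argv[1]);comps("wrist",p,W)
p2,d=read_camera("scene");cv2.imwrite(f"pics/scene_{sys.argv[1]}.png",p2);W2=cloud("scene",d);comps("scene",p2,W2)
h=cv2.cvtColor(p2,cv2.COLOR_BGR2HSV).astype(int)
m=(h[...,0]<20)&(h[...,1]>120)&(W2[...,2]>35)&(W2[...,2]<60)&(abs(W2[...,0]-600)<60)&(abs(W2[...,1]-325)<60);print("tab",rect(W2,m) if m.sum()>9 else 0)
m=(W2[...,2]>10)&(W2[...,2]<60)&(abs(W2[...,0]-600)<60)&(abs(W2[...,1]-325)<115);print("key",rect(W2,m) if m.sum()>9 else 0)
E
python3 bars.py w5
```

```text
[439.4 229.2 248.4] [ 3.139 -0.     1.773]
wrist silver (array([494.5, 365.6]), array([149.5,  16.6]), -87.9, np.float64(15.1), 1483)
wrist silver (array([355.7, 291.4]), array([149.9,  16.6]), -82.1, np.float64(15.0), 1357)
scene silver (array([356.4, 626.8]), array([91.8, 26.5]), -19.6, np.float64(22.1), 167)
scene silver (array([356.5, 290.7]), array([152.8,  20.9]), -82.9, np.float64(14.6), 301)
scene silver (array([495.5, 364.7]), array([152. ,  18.8]), -88.3, np.float64(14.9), 335)
scene silver (array([ 502.8, -330.1]), array([150.2,  18.5]), 87.2, np.float64(15.4), 387)
scene gold (array([ 350.4, -329.1]), array([99.6, 21.3]), 86.5, np.float64(15.2), 230)
scene gold (array([ 437., -321.]), array([100.6,  19.3]), 84.6, np.float64(15.7), 247)
scene gold (array([682. , 521.6]), array([120. ,   9.3]), 27.3, np.float64(18.1), 89)
tab (array([600.8, 322.5]), array([40.1, 15.5]), -76.8, np.float64(49.5), 108)
key (array([597.9, 301.9]), array([191.1,  91.8]), 84.8, np.float64(16.5), 503)
```

The key is home on its mat (tab top at 49 mm). Taking silver bar A at (494.5,365.6).

servo_tool(
  moves=[0.138,0.341,0,-0.053,0.5,0.138,0.341,0,-0.053,0.5,0.138,0.341,-0.1,-0.053,0.5,0.138,0.341,-0.2,-0.053,0.5,0.138,0.341,-0.3,-0.053,0.5,0.138,0.341,-0.4,-0.053,0.5,0.138,0.341,-0.48,-0.053,0.5,0.138,0.341,-0.55,-0.053,0.5,0.138,0.341,-0.59,-0.053,0.5,0.138,0.341,-0.611,-0.053,0.5,0.138,0.341,-0.611,-0.053,0.5,0.138,0.341,-0.611,-0.053,0.2],
)

```text
t: 32.92
eef_pos: [495.4, 366.3, 2.7]
tcp_rot: [3.141, -0.0, 1.607]
ft_force: [0.3, 0.5, -0.3]
opening: 0.472
grip_force: 0.0
```

servo_tool(
  moves=[0,0,0,0,0,0,0,0,0,0,0,0,0,0,0,0,0,0,0,0,0,0,0,0,0,0,0,0.1,0,0,0,0,0.2,0,0,0,0,0.3,0,0,0,0,0.4,0,0,0,0,0.45,0,0,0,0,0.45,0,0],
)

```text
t: 33.83
eef_pos: [496.0, 366.6, 188.1]
tcp_rot: [3.135, -0.004, 1.607]
ft_force: [0.8, 0.8, -1.9]
opening: 0.17
grip_force: 30.0
```

servo_tool(
  moves=[0.301,-0.935,0,0.051,0,0.301,-0.935,0,0.051,0,0.301,-0.935,0,0.051,0,0.301,-0.935,0,0.051,0,0.301,-0.935,0,0.051,0,0.301,-0.935,0,0.051,0,0.301,-0.935,0,0.051,0,0.301,-0.935,0,0.051,0,0.301,-0.935,0,0.051,0,0.301,-0.935,0,0.051,0,0.301,-0.935,0,0.051,0,0.301,-0.935,0,0.051,0],
)

```text
t: 34.83
eef_pos: [614.6, -9.4, 181.4]
tcp_rot: [-3.139, -0.001, 1.765]
ft_force: [-0.4, 0.4, -2.0]
opening: 0.166
grip_force: 30.0
```

Run:
```python
from h import *
print(state()["eef_pos"],state()["tcp_rot"],state()["opening"])
p,d=read_camera("scene");cv2.imwrite("pics/scene20.png",p);W=cloud("scene",d)
m=(W[...,2]>170)&(W[...,2]<205)&(abs(W[...,0]-615)<40)&(abs(W[...,1]+8)<110);
h=cv2.cvtColor(p,cv2.COLOR_BGR2HSV).astype(int);m&=(h[...,1]<60)&(h[...,2]>120);print(rect(W,m) if m.sum()>9 else m.sum())
```

```text
[614.60786033  -9.39661249 181.3532495 ] [-3.13941860e+00 -8.34964530e-04  1.76480974e+00] 0.16601657199468736
(array([616.8, -10.3]), array([149.9,  18.2]), -79.3, np.float64(193.0), 344)
```

servo_tool(
  moves=[0.001,0.002,-0.1,0,0,0.001,0.002,-0.2,0,0,0.001,0.002,-0.28,0,0,0.001,0.002,-0.32,0,0,0.001,0.002,-0.34,0,0,0.001,0.002,-0.349,0,0,0.001,0.002,-0.353,0,0,0.001,0.002,-0.355,0,0,0.001,0.002,-0.355,0,0,0.001,0.002,-0.355,0,0.3,0.001,0.002,-0.355,0,0.3,0.001,0.002,-0.355,0,0.3],
)

```text
t: 35.88
eef_pos: [615.8, -7.6, 41.8]
tcp_rot: [3.14, 0.0, 1.767]
ft_force: [0.8, -0.3, -0.1]
opening: 0.284
grip_force: 0.0
```

servo_tool(
  moves=[0,0,0.1,0,0.3,0,0,0.2,0,0.3,0,0,0.3,0,0.3,0,0,0.4,0,0.3,-0.647,0.75,0.5,0,0.4,-0.647,0.75,0.5,0,0.4,-0.647,0.75,0.5,0,0.4,-0.647,0.75,0.5,0,0.4,-0.647,0.75,0.5,0,0.4,-0.647,0.75,0.5,0,0.5,-0.647,0.75,0.5,0,0.5,-0.647,0.75,0.5,0,0.5],
)

```text
t: 36.88
eef_pos: [397.3, 244.7, 235.2]
tcp_rot: [3.14, -0.0, 1.767]
ft_force: [0.8, 0.6, -0.0]
opening: 0.496
grip_force: 0.0
```

```bash
cat >> bars.py <<'E'
j=np.array([557.9,-.6]);a=np.radians(11.2);e=np.array([np.cos(a),np.sin(a)]);f=np.array([-e[1],e[0]])
for n,P,C in(("scene",p2,W2),("wrist",p,W)):
    h=cv2.cvtColor(P,cv2.COLOR_BGR2HSV).astype(int);q=C[...,:2]-j;x=q@e;y=q@f
    m=(C[...,2]>47)&(C[...,2]<58)&(abs(x)<92)&(y>-98)&(y<60)&(h[...,1]<70)&(h[...,2]>110)
    c,l,st,_=cv2.connectedComponentsWithStats(m.astype(np.uint8))
    for i in range(1,c):
        if st[i,4]>40: r=rect(C,l==i);g=np.array(r[0])-j;print(n,"on jig",r,(g@e).round(1),(g@f).round(1))
E
python3 bars.py w6
```

```text
[397.3 244.7 235.2] [ 3.14  -0.     1.767]
wrist silver (array([355.5, 291.3]), array([149.6,  16.2]), -82.3, np.float64(15.1), 1325)
scene silver (array([357.4, 626.4]), array([94.1, 26.6]), -22.2, np.float64(22.1), 165)
scene silver (array([356.6, 289.9]), array([151.7,  21.4]), -82.9, np.float64(14.7), 298)
scene silver (array([ 502.3, -330.4]), array([150.,  18.]), 87.1, np.float64(15.4), 391)
scene silver (array([907.2, 485.2]), array([156.5,  10. ]), 19.2, np.float64(17.5), 237)
scene gold (array([ 348.3, -328.9]), array([100. ,  27.7]), 83.9, np.float64(15.2), 238)
scene gold (array([ 436.7, -321.2]), array([99.5, 19.7]), 85.6, np.float64(15.7), 249)
scene gold (array([681.7, 522.3]), array([119.9,  11.3]), 31.2, np.float64(17.9), 94)
tab (array([600.5, 322.6]), array([41.9, 15.6]), -77.2, np.float64(48.9), 109)
key (array([601.9, 298.1]), array([191.4,  85.8]), 80.7, np.float64(16.7), 498)
scene on jig (array([617.9,  -8.1]), array([150.3,  18.4]), -78.9, np.float64(50.5), 373) 57.4 -19.0
```

servo_tool(
  moves=[-0.1045,0.1165,0,-0.02,0.4,-0.1045,0.1165,-0.1,-0.02,0.4,-0.1045,0.1165,-0.2,-0.02,0.4,-0.1045,0.1165,-0.3,-0.02,0.4,-0.1045,0.1165,-0.4,-0.02,0.4,-0.1045,0.1165,-0.48,-0.02,0.4,-0.1045,0.1165,-0.54,-0.02,0.4,-0.1045,0.1165,-0.565,-0.02,0.4,-0.1045,0.1165,-0.577,-0.02,0.4,-0.1045,0.1165,-0.577,-0.02,0.4,-0.1045,0.1165,-0.577,-0.02,0.2,-0.1045,0.1165,-0.577,-0.02,0],
)

```text
t: 37.98
eef_pos: [357.6, 290.4, 4.6]
tcp_rot: [3.14, -0.001, 1.704]
ft_force: [-0.3, -0.6, 0.5]
opening: 0.313
grip_force: 0.0
```

servo_tool(
  moves=[0,0,0,0,0,0,0,0,0,0,0,0,0,0,0,0,0,0,0,0,0,0,0.1,0,0,0,0,0.2,0,0,0,0,0.3,0,0,0,0,0.4,0,0,0,0,0.45,0,0,0,0,0.45,0,0,0,0,0.45,0,0],
)

```text
t: 38.9
eef_pos: [357.0, 290.2, 184.2]
tcp_rot: [3.139, -0.001, 1.704]
ft_force: [-1.0, -0.2, -2.2]
opening: 0.162
grip_force: 30.0
```

servo_tool(
  moves=[0.377,-0.799,0,0.02,0,0.377,-0.799,0,0.02,0,0.377,-0.799,0,0.02,0,0.377,-0.799,0,0.02,0,0.377,-0.799,0,0.02,0,0.377,-0.799,0,0.02,0,0.377,-0.799,0,0.02,0,0.377,-0.799,0,0.02,0,0.377,-0.799,0,0.02,0,0.377,-0.799,0,0.02,0,0.377,-0.799,0,0.02,0],
)

```text
t: 39.82
eef_pos: [507.1, -30.2, 181.3]
tcp_rot: [-3.138, -0.002, 1.765]
ft_force: [-0.4, 0.8, -2.3]
opening: 0.163
grip_force: 30.0
```

Run:
```python
from h import *
print(state()["eef_pos"],state()["tcp_rot"],state()["opening"])
p,d=read_camera("scene");W=cloud("scene",d)
m=(W[...,2]>170)&(W[...,2]<205)&(abs(W[...,0]-508)<40)&(abs(W[...,1]+28)<110);
h=cv2.cvtColor(p,cv2.COLOR_BGR2HSV).astype(int);m&=(h[...,1]<60)&(h[...,2]>120);print(rect(W,m) if m.sum()>9 else m.sum())
```

```text
[507.11177898 -30.21482707 181.31267457] [-3.13798496e+00 -1.56346973e-03  1.76476584e+00] 0.162778511883147
(array([508.4, -30. ]), array([150. ,  19.1]), -78.9, np.float64(191.8), 269)
```

servo_tool(
  moves=[0.001,0.002,-0.1,0,0,0.001,0.002,-0.2,0,0,0.001,0.002,-0.28,0,0,0.001,0.002,-0.32,0,0,0.001,0.002,-0.34,0,0,0.001,0.002,-0.349,0,0,0.001,0.002,-0.353,0,0,0.001,0.002,-0.355,0,0,0.001,0.002,-0.355,0,0,0.001,0.002,-0.355,0,0.3,0.001,0.002,-0.355,0,0.3,0.001,0.002,-0.355,0,0.3],
)

```text
t: 40.87
eef_pos: [508.6, -28.7, 42.4]
tcp_rot: [3.14, 0.001, 1.767]
ft_force: [-0.3, -0.1, 0.5]
opening: 0.284
grip_force: 0.0
```

servo_tool(
  moves=[0,0,0.1,0,0.3,0,0,0.2,0,0.3,0,0,0.3,0,0.3,0,0,0.4,0,0.3,-0.012,-0.9,0.5,-0.08,0.4,-0.012,-0.9,0.5,-0.08,0.4,-0.012,-0.9,0.5,-0.08,0.4,-0.012,-0.9,0.5,-0.08,0.4,-0.012,-0.9,0.5,-0.08,0.4,-0.012,-0.9,0.5,-0.08,0.5,-0.012,-0.9,0.5,-0.08,0.5,-0.012,-0.9,0.5,-0.08,0.5],
)

```text
t: 41.87
eef_pos: [503.2, -362.0, 239.2]
tcp_rot: [3.141, 0.0, 1.515]
ft_force: [0.2, 1.2, -0.0]
opening: 0.491
grip_force: 0.0
```

```bash
python3 bars.py w7
```

```text
[ 503.2 -362.   239.2] [3.141 0.    1.515]
wrist silver (array([ 500.2, -329.2]), array([147.9,  15.3]), 86.9, np.float64(15.1), 1209)
wrist gold (array([ 435.7, -321. ]), array([100.2,  15.6]), 85.7, np.float64(14.8), 293)
scene silver (array([358.7, 625.9]), array([90.1, 25.4]), -18.6, np.float64(21.8), 161)
scene silver (array([ 502.4, -330.2]), array([150.6,  19.8]), 87.1, np.float64(15.5), 389)
scene silver (array([906.7, 485.3]), array([155.9,   9.2]), 18.5, np.float64(17.2), 236)
scene gold (array([ 350.3, -330. ]), array([100.4,  20.4]), 84.6, np.float64(15.3), 237)
scene gold (array([ 436.6, -321.3]), array([100.8,  19.9]), 85.1, np.float64(15.0), 246)
tab (array([600.5, 322.2]), array([38.9, 15.4]), -78.3, np.float64(49.1), 109)
key (array([604.7, 297.1]), array([192.7,  87.1]), 78.7, np.float64(16.5), 499)
scene on jig (array([510.5, -27.6]), array([148.6,  18.9]), -79.0, np.float64(50.5), 329) -51.7 -17.3
scene on jig (array([617.6,  -8.5]), array([149.8,  18.3]), -78.8, np.float64(50.5), 368) 57.0 -19.3
```

servo_tool(
  moves=[-0.005,0.081,0,0,0.4,-0.005,0.081,-0.1,0,0.4,-0.005,0.081,-0.2,0,0.4,-0.005,0.081,-0.3,0,0.4,-0.005,0.081,-0.4,0,0.4,-0.005,0.081,-0.48,0,0.4,-0.005,0.081,-0.55,0,0.4,-0.005,0.081,-0.575,0,0.4,-0.005,0.081,-0.587,0,0.4,-0.005,0.081,-0.587,0,0.4,-0.005,0.081,-0.587,0,0.2,-0.005,0.081,-0.587,0,0],
)

```text
t: 42.97
eef_pos: [502.6, -327.9, 5.5]
tcp_rot: [3.139, 0.002, 1.516]
ft_force: [0.8, 0.1, 0.7]
opening: 0.313
grip_force: 0.0
```

servo_tool(
  moves=[0,0,0,0,0,0,0,0,0,0,0,0,0,0,0,0,0,0,0,0,0,0,0.1,0,0,0,0,0.2,0,0,0,0,0.3,0,0,0,0,0.4,0,0,0,0,0.45,0,0,0,0,0.45,0,0,0,0,0.45,0,0],
)

```text
t: 43.88
eef_pos: [501.8, -327.4, 184.4]
tcp_rot: [3.14, 0.001, 1.516]
ft_force: [0.8, -0.1, -2.7]
opening: 0.169
grip_force: 30.0
```

servo_tool(
  moves=[0.155,0.776,0,0.08,0,0.155,0.776,0,0.08,0,0.155,0.776,0,0.08,0,0.155,0.776,0,0.08,0,0.155,0.776,0,0.08,0,0.155,0.776,0,0.08,0,0.155,0.776,0,0.08,0,0.155,0.776,0,0.08,0,0.155,0.776,0,0.08,0,0.155,0.776,0,0.08,0,0.155,0.776,0,0.08,0],
)

```text
t: 44.8
eef_pos: [563.2, -17.3, 182.2]
tcp_rot: [-3.139, -0.001, 1.767]
ft_force: [-0.7, -0.1, -2.9]
opening: 0.162
grip_force: 30.0
```

Run:
```python
from h import *
print(state()["eef_pos"],state()["tcp_rot"],state()["opening"])
p,d=read_camera("scene");W=cloud("scene",d)
m=(W[...,2]>170)&(W[...,2]<205)&(abs(W[...,0]-564)<40)&(abs(W[...,1]+18)<110);
h=cv2.cvtColor(p,cv2.COLOR_BGR2HSV).astype(int);m&=(h[...,1]<60)&(h[...,2]>120);print(rect(W,m) if m.sum()>9 else m.sum())
```

```text
[563.20752603 -17.25800393 182.20272636] [-3.13919602e+00 -6.79291720e-04  1.76747102e+00] 0.1615521459747703
(array([565.3, -19.9]), array([149.6,  17.3]), -78.3, np.float64(192.2), 321)
```

servo_tool(
  moves=[0,0.003,-0.1,0,0,0,0.003,-0.2,0,0,0,0.003,-0.28,0,0,0,0.003,-0.32,0,0,0,0.003,-0.34,0,0,0,0.003,-0.35,0,0,0,0.003,-0.355,0,0,0,0.003,-0.357,0,0,0,0.003,-0.357,0,0,0,0.003,-0.357,0,0.3,0,0.003,-0.357,0,0.3,0,0.003,-0.357,0,0.3],
)

```text
t: 45.85
eef_pos: [564.2, -15.9, 41.6]
tcp_rot: [3.14, 0.0, 1.767]
ft_force: [-1.3, 0.6, -0.1]
opening: 0.284
grip_force: 0.0
```

servo_tool(
  moves=[0,0,0.1,0,0.3,0,0,0.2,0,0.3,0,0,0.3,0,0.3,0,0,0.4,0,0.3,0,0,0.5,0,0.3,-0.1,-0.5,0.6,0,0.4,-0.1,-0.5,0.6,0,0.4,-0.1,-0.5,0.6,0,0.4,-0.1,-0.5,0.6,0,0.4,-0.1,-0.5,0.6,0,0.5,-0.1,-0.5,0.6,0,0.5,-0.1,-0.5,0.6,0,0.5],
)

```text
t: 46.85
eef_pos: [523.3, -217.6, 281.4]
tcp_rot: [3.141, 0.001, 1.764]
ft_force: [-0.1, -0.5, -1.2]
opening: 0.492
grip_force: 0.0
```

```bash
python3 bars.py w8; python3 stop.py 30 2>/dev/null
python3 - <<'E'
import cv2
p=cv2.imread("pics/scene30.png");cv2.imwrite("pics/c7.png",cv2.resize(p[100:370,130:490],None,fx=2.2,fy=2.2,interpolation=cv2.INTER_CUBIC))
E
```

```text
[ 523.3 -217.6  281.4] [3.141e+00 1.000e-03 1.764e+00]
wrist silver (array([497.8, -32.6]), array([86.3, 30. ]), 83.1, np.float64(22.5), 322)
wrist silver (array([637.1,  -3.5]), array([85.5, 23. ]), -63.0, np.float64(19.0), 124)
wrist gold (array([ 349.5, -324.2]), array([91.1, 16.6]), 85.2, np.float64(14.9), 573)
wrist gold (array([ 435.3, -320.4]), array([99.7, 16.2]), 85.5, np.float64(15.1), 563)
scene silver (array([581.3,  -9.6]), array([91.7, 32.6]), -77.2, np.float64(19.6), 77)
scene silver (array([907.2, 485.7]), array([156.8,  11.6]), 19.2, np.float64(17.2), 246)
scene gold (array([ 436.6, -321.2]), array([101.7,  19.9]), 84.4, np.float64(15.6), 250)
tab (array([600.8, 323. ]), array([42.6, 14.6]), -79.0, np.float64(48.8), 110)
key (array([605.6, 303.3]), array([204.7,  87.5]), 79.1, np.float64(16.5), 502)
scene on jig (array([510.3, -28.1]), array([150.1,  18.9]), -78.7, np.float64(50.8), 332) -52.0 -17.7
scene on jig (array([566.6, -18.6]), array([149.7,  19. ]), -78.6, np.float64(51.0), 345) 5.0 -19.3
scene on jig (array([617.4,  -7.9]), array([150.2,  18.4]), -78.6, np.float64(50.8), 375) 56.9 -18.7
wrist on jig (array([513.1, -48.5]), array([106.6,  16. ]), -78.5, np.float64(50.1), 1108) -53.3 -38.3
wrist on jig (array([569.2, -38.2]), array([108.1,  16.7]), -78.7, np.float64(50.1), 1146) 3.8 -39.1
wrist on jig (array([620.3, -28.3]), array([107.8,  16.6]), -78.8, np.float64(50.1), 1169) 55.8 -39.3
scene red 15 106.4 60.7 32.3
scene blue 0 nan nan nan
scene yel 0 nan nan nan
scene wall y [22.5 63.1 73.6]
side red 6 121.8 63.9 37.0
side blue 0 nan nan nan
side yel 12 120.0 12.5 21.1
side wall y [21.1 68.7 77.8]
```

View pics/c7.png

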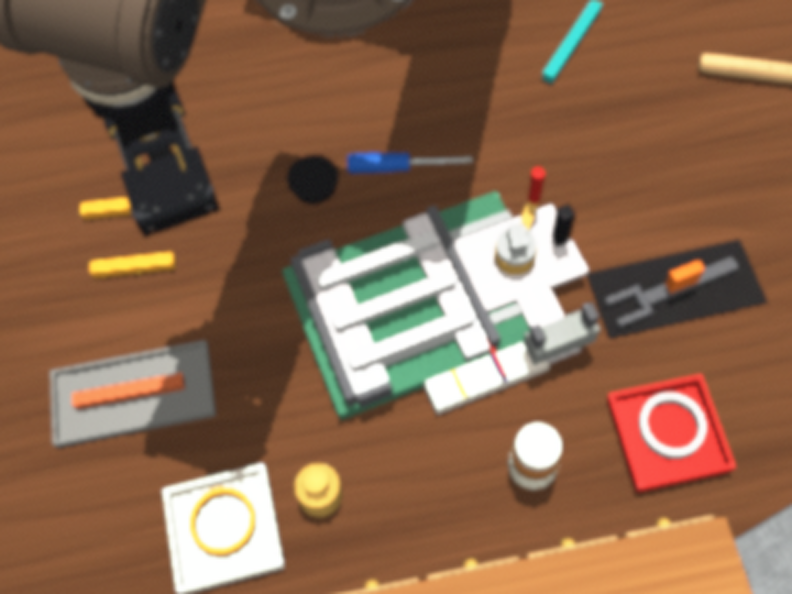

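The final picture shows three silver bars across the ledges, copper in the grey tray (128,390), the key on its mat (685,277), the red pointer covering the blue mark (495,362), and the gold bars on the bench. Handing in.

```bash
python3 -c "
from cell import *
print(job_done())"
```

```text
the job is handed in; nothing more can be done
None
```

I handed in the silver order at about 47 s of the 210 s, but the hand-in returned no verdict. By the final images and force readings, copper is in the grey tray, the pointer is within about 2 mm of the blue mark, the locknut is tight, three silver bars lie across the ledges and the key is on its mat. During the first tightening the stop crept about 8 mm past the mark, so I loosened the nut, reset the stop and tightened again.

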